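Tip the toggles through the hopper flap that gives

ROBOT

A 6-joint arm with a two-finger parallel gripper is mounted at the origin on the work surface. World frame = base frame: x ahead of the robot, y to its left, z up, the work surface at z = 0. Lengths are in m, angles in rad, forces in N, time in s.
With the tool pointing down it reaches from about 0.35 to 1 m from the base axis. Payload 7.1 kg.
Tool frame: the origin (TCP) lies where the fingers leave the gripper's body, on its centre line; the fingertips stand 73 mm ahead of it and the grasp point (between the pads) lies 54 mm ahead of it; z points along the fingers, y is the direction in which the jaws open and shut (so a half turn about z gives the same grasp; the last joint's range is limited). The gripper opens to 85 mm and grips with 20 to 120 N. Pads are 22 mm wide; open, the fingers measure 114 mm over their backs; the gripper's body (76 mm by 85 mm) begins 54 mm behind the grasp point. The pads swing forward as they close: fully open they stand 13 mm farther back than shut.
Start: joints at [-1.226, 0.423, 1.63, -0, 1.089, -0.019], TCP at [0.222, -0.584, 0.304] pointing down, gripper open.
Joint ranges: [-3, 3], [-0.9, 2.11], [0.09, 2.58], [-1.31, 4.45], [0.11, 2.69], [-2.54, 2.54]. Speed limits (rad/s): [2.39, 2.39, 3.01, 3.14, 3.14, 3.14].

INTERFACE

Orientations are given as a unit quaternion [x, y, z, w].
In Python, from plant import observe, camera, camera_params, finish_job gives the robot as it stands.
- The arm moves only by the tool send_rows, never from a script. Its argument "commands" is a list of rows, each an object with "translation": the shift along the tool's x, y, z in cm, a list of three; "rot": the turn, a rotation vector about the tool's x, y, z in degrees, a list of three; "hand": the closure, from 0 (fully open) to 1 (shut). A call has 1 to 12 rows; each row is the pose to reach, as a shift and turn from the pose commanded when the call began, along the tool's axes at that moment; what a row does not reach only later rows make up. A row lasts 1/12 s, in which the tool goes at most 41.7 mm and 7.16 degrees, less where a joint would pass 70% of its speed; a pose out of reach is approached as far as the arm can. A call with a gripper value outside its range is refused whole. The fingers move at their own pace and stop on an object; "squeeze" is the grip in N (left out, the last holds). Time passes only in rows, so rows that repeat a pose let the fingers close. It gives the time, the measured TCP pose, the force and the opening at its end, in the units of the state.
- observe(): the state, without advancing time (a new reading comes with each control period).
- camera(name): name is "side" or "top"; returns the picture (480x640x3 uint8, red, green, blue); there is no depth.
- camera_params(name): a dict with "mtx" (3x3 intrinsics, pixels), "rvec" (rotation vector, rad) and "tvec" (3), from world to camera coordinates, as OpenCV has them. Camera axes: x right, y down, z forward; pixel columns grow to the right and rows downward; lengths in m; the calibration is good to about 2 mm. A picture is of the moment at which its call begins. camera_params takes no time and is no camera call.
- finish_job(): hands the job in, once; it reports no verdict.
The state is a dict: "time": time; "q": joint angles; "qvel": joint speeds; "tau": joint torques, N m; "eef_pos": TCP position; "tool_rot": TCP orientation; "wrist_force": force on the tool from outside, world axes, zero at the start; "moment": the same for the moment, N m; "opening": opening from 0.0 (shut) to 1.0 (fully open).
Only numpy, scipy, OpenCV 4.12 (cv2) and the standard library are available. Lean on these libraries where they do the work, as an engineer would, in place of code of your own. Each camera call takes 0.05 s, during which the arm holds its last target.

TASK

Pick up the metal tray of three wooden toggles by its grip and gently push in, with the front of the tray, the hopper flap that gives: one of the two compartments is packed full, which only feeling its flap can tell, so do not force it. With the toggles still in the tray and the flap held open by it, tip all three inside, keeping the flap held open until they are all in. Then draw the tray out so that the flap shuts, stand the empty tray upright on the bench and let go, leaving the mallet, wood block and tin where they are.

Things in the scene. Friction and masses are not known exactly. Their poses are not given: they have to be found in the camera images.
- hopper: Green metal hopper fixed to the bench, 170 deep (x), 242 wide (y), 226 mm high. Origin: centre of underside; x points away from its front, z up; the front (-x) faces the robot. Two compartments, left (+y) and right (-y), 112 mm wide inside, 6 mm walls, centred at y = +59 and -59. One, at random and unseen, is packed with wood to just behind its flap; the other has only a 6 mm board on its floor.
- left_sill (a point): Middle of the outer top edge of the front wall under the left flap (hopper frame x = -85, y = +59, z = 100 mm). From this sill the mouth slopes up and back at 50 degrees from level to the flap's hinge at x = +15, z = 220 mm; behind the hinge the hopper is roofed.
- right_sill (a point): The same under the right flap (y = -59 mm).
- flap_left (a joint): Angle of the left flap, a steel plate 106 wide, 150 mm long, 4 mm thick, hinged at its top edge, rad: 0 = shut, flush with the slope; grows as its lower edge swings in; 0.7 = plumb; at most 1.1. A spring shuts it (0.2 Nm + 0.3 Nm per rad): 1.5 to 7 N at a tray pushing it. In front of the packed compartment a flap gives under 0.1 rad and then stops dead.
- flap_right (a joint): The same for the right (-y) flap.
- tray: Aluminium tray, loose, about 0.3 kg, 150 long (x), 90 wide (y), walls 58 mm high. Origin: centre of underside; x points to its open front, z up. The floor rises 10 degrees from the back (z = 6 at x = -68) to its end at x = +42, z = 25 mm, so toggles stay in until it is tipped over 10 degrees; they roll out well at 35 to 45.
- tray_handle (a point): Point to hold on the tray's grip (tray frame x = -66, y = 0, z = 90 mm): a wooden block above the back wall, 18 mm thick (x), 36 mm wide (y), from z = 58 to 120 mm.
- tray_nose (a point): Midway between the lower front corners of the tray's side walls (tray frame x = +75, y = 0, z = 0). These walls (cheeks, 4 mm thick, full height) stick out 33 mm past the floor's end; they bear on a flap and hold it open while toggles drop between them.
- toggle1: Plain wooden toggle, a round bar 64 mm long (along its y) and 22 mm in diameter with a dark groove, about 22 g; origin at its centre. It starts lying across the tray against the back wall.
- toggle2: A like toggle, lying across the tray in front of the first.
- toggle3: A like toggle, lying across the tray in front of the second.
- mallet: Bystander: mallet lying flat, white plastic head 85 mm long and 48 mm across, dark wooden handle, 210 mm long in all; origin on the bench below its middle.
- wood_block: Bystander: bare wooden block 150 x 70 x 45 mm; origin at the centre of its underside.
- tin: Bystander: closed steel tin 64 mm in diameter, 70 mm high; origin at the centre of its underside.
Things that resemble listed ones, but are neither listed nor needed, are in the scene too. What is meant by the tray is not turquoise, and is the larger of those in its own colour.

How it is judged:
On the way, in this order (a step that is already met when the one before it is completed fails the run):
1. the tray is lifted at least 40 mm off the bench with all three toggles in it (height (world z) of tray above 0.04 m and x of toggle1 in the frame of tray between -0.072 and 0.05 m and y of toggle1 in the frame of tray between -0.045 and 0.045 m and z of toggle1 in the frame of tray between 0.005 and 0.058 m and x of toggle2 in the frame of tray between -0.072 and 0.05 m and y of toggle2 in the frame of tray between -0.045 and 0.045 m and z of toggle2 in the frame of tray between 0.005 and 0.058 m and x of toggle3 in the frame of tray between -0.072 and 0.05 m and y of toggle3 in the frame of tray between -0.045 and 0.045 m and z of toggle3 in the frame of tray between 0.005 and 0.058 m), for 0.2 s.
2. the tray holds a flap open by more than 0.15 rad, with all three toggles still in the tray (value of joint any of flap_left, flap_right above 0.15 rad and contact force between tray and hopper above 0.3 N and x of toggle1 in the frame of tray between -0.072 and 0.05 m and y of toggle1 in the frame of tray between -0.045 and 0.045 m and z of toggle1 in the frame of tray between 0.005 and 0.058 m and x of toggle2 in the frame of tray between -0.072 and 0.05 m and y of toggle2 in the frame of tray between -0.045 and 0.045 m and z of toggle2 in the frame of tray between 0.005 and 0.058 m and x of toggle3 in the frame of tray between -0.072 and 0.05 m and y of toggle3 in the frame of tray between -0.045 and 0.045 m and z of toggle3 in the frame of tray between 0.005 and 0.058 m), for 0.1 s.
3. all three toggles are down inside the hopper while the tray still holds the flap open by more than 0.15 rad (value of joint any of flap_left, flap_right above 0.15 rad and contact force between tray and hopper above 0.3 N and x of toggle1 in the frame of hopper between -0.082 and 0.082 m and y of toggle1 in the frame of hopper between -0.118 and 0.118 m and z of toggle1 in the frame of hopper between 0.005 and 0.095 m and x of toggle2 in the frame of hopper between -0.082 and 0.082 m and y of toggle2 in the frame of hopper between -0.118 and 0.118 m and z of toggle2 in the frame of hopper between 0.005 and 0.095 m and x of toggle3 in the frame of hopper between -0.082 and 0.082 m and y of toggle3 in the frame of hopper between -0.118 and 0.118 m and z of toggle3 in the frame of hopper between 0.005 and 0.095 m), for 0.1 s.
At the end, for the whole second after the job is handed in: All three toggles lie at rest inside the hopper (below the height of its sill), both flaps are shut (under 0.08 rad), and the tray stands upright (within 0.1 rad) at rest on the bench, released (x of toggle1 in the frame of hopper between -0.082 and 0.082 m and y of toggle1 in the frame of hopper between -0.118 and 0.118 m and z of toggle1 in the frame of hopper between 0.005 and 0.095 m and x of toggle2 in the frame of hopper between -0.082 and 0.082 m and y of toggle2 in the frame of hopper between -0.118 and 0.118 m and z of toggle2 in the frame of hopper between 0.005 and 0.095 m and x of toggle3 in the frame of hopper between -0.082 and 0.082 m and y of toggle3 in the frame of hopper between -0.118 and 0.118 m and z of toggle3 in the frame of hopper between 0.005 and 0.095 m and value of joint each of flap_left, flap_right below 0.08 rad and height (world z) of tray between -0.006 and 0.008 m and angle between tray's own z axis and vertical below 0.1 rad and linear speed of tray below 0.03 m/s and contact force between the fingers and tray below 0.1 N and linear speed of each of toggle1, toggle2, toggle3 below 0.05 m/s); the robot touches nothing.
It fails at once if the tray presses on the hopper or a flap with more than 30 N (contact force between tray and hopper above 30 N).
It fails at once if a bystander (mallet, wood block, tin) is moved more than 20 mm (distance of any of mallet, wood_block, tin from where it was at the start of the episode above 0.02 m).
It also fails if it takes over 70 s, if anything falls off the work surface, if the arm or the gripper's body presses on something with over 40 N, if the wrist force passes 120 N, or if a joint passes its speed limit or range.

## Working session

There is one attempt and no reset: what is moved stays moved. The work goes in short steps, Python scripts to look and compute and a tool call to move; the robot and the scene stay as the last step left them, time stands still between calls to the robot, and variables do not carry over. Pictures are saved under pics/ and viewed, and the job is handed in when it is done.

Besides the shell and the picture viewer there is one more tool, called after ">>>" as name(argument=value, ...), one argument or row to a line, values as JSON. send_rows: Moves the arm, as the interface text tells. Its arguments: {"type":"object","properties":{"commands":{"type":"array"},"squeeze":{"type":"number"}},"required":["commands"]}

```bash
ls; mkdir -p pics
python3 - <<'E'
from plant import *
import cv2
for n in("side","top"):
    cv2.imwrite(f"pics/{n}0.png",camera(n)[:,:,::-1]); print(n,camera_params(n))
print(observe())
E
```

```text
pics
side {'mtx': array([[439.17149295,   0.        , 318.89377194],
       [  0.        , 439.17149295, 238.32302907],
       [  0.        ,   0.        ,   1.        ]]), 'rvec': array([ 0.38843586, -2.85822451,  1.00211563]), 'tvec': array([0.51321414, 0.20674896, 1.0516626 ])}
top {'mtx': array([[619.68457473,   0.        , 314.23095967],
       [  0.        , 619.68457473, 241.24460846],
       [  0.        ,   0.        ,   1.        ]]), 'rvec': array([ 2.16620679, -2.19843207,  0.10293586]), 'tvec': array([-0.02982966,  0.52028144,  1.56246029])}
{'time': 0.1, 'q': array([-1.22597850e+00,  4.23768041e-01,  1.63061765e+00,  1.34936545e-05,
        1.08859774e+00, -1.90003846e-02]), 'qvel': array([-7.09667742e-05, -1.35865097e-03, -2.68218032e-03,  3.24020846e-04,
       -1.18770477e-03, -7.63611796e-04]), 'tau': array([-7.09147644e-04, -5.58427978e+01, -2.82444459e+01, -7.38409449e-05,
        3.01418673e-03,  8.36693317e-06]), 'eef_pos': array([ 0.2222958 , -0.58370815,  0.30321949]), 'tool_rot': array([ 9.83500442e-01,  1.80904385e-01, -1.06888348e-04, -6.87151446e-04]), 'wrist_force': array([-0.78730452,  0.17150851, -0.81999445]), 'moment': array([-0.04828851,  0.01003609,  0.00321482]), 'opening': 0.999836794519605}
```

View pics/top0.png

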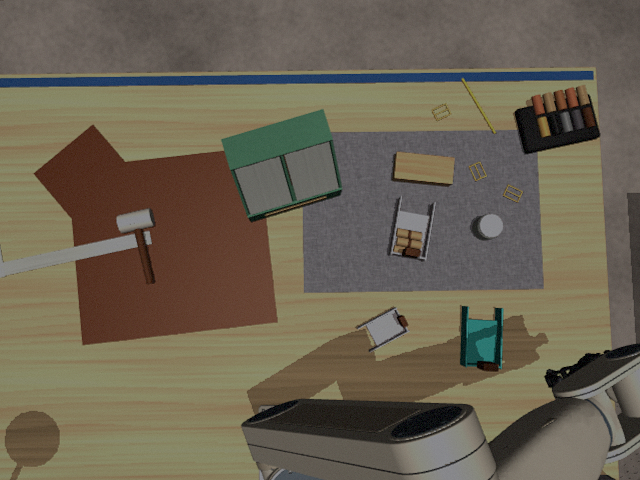

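View pics/side0.png

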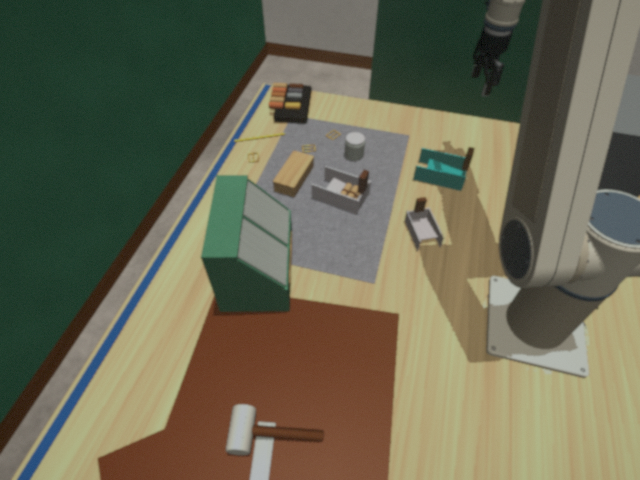

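Top view candidates for the tray: the aluminium one with toggles at (410,230), a smaller aluminium one at (384,328) and a turquoise one at (482,338). I choose (410,230), the larger in its colour and the one holding toggles. Next are close crops of it and of the hopper.

```bash
cat > h.py <<'E'
import numpy as np, cv2
from plant import *
from scipy.spatial.transform import Rotation as R
def proj(n,P):
    p=camera_params(n); return cv2.projectPoints(np.array(P,float).reshape(-1,1,3),p['rvec'],p['tvec'],p['mtx'],None)[0].reshape(-1,2)
def ray(n,uv):
    p=camera_params(n); M=cv2.Rodrigues(p['rvec'])[0]; uv=np.atleast_2d(uv).astype(float)
    d=np.c_[uv,np.ones(len(uv))]@np.linalg.inv(p['mtx']).T@M
    return -M.T@np.ravel(p['tvec']),d
def plane(n,uv,z):
    c,d=ray(n,uv); return c+d*((z-c[2])/d[:,2])[:,None]
def crop(src,x0,y0,w,h,k,out):
    cv2.imwrite(out,cv2.resize(cv2.imread(src)[y0:y0+h,x0:x0+w],None,fx=k,fy=k,interpolation=cv2.INTER_CUBIC))
E
python3 - <<'E'
from h import *
crop('pics/top0.png',370,180,90,90,6,'pics/tc.png')
crop('pics/top0.png',210,100,140,130,5,'pics/hc.png')
crop('pics/side0.png',300,150,90,70,8,'pics/sc.png')
print(ray('top',[320,240])[0],ray('side',[320,240])[0])
E
```

```text
[ 0.38536754 -0.02182441  1.60121214] [0.3637042  0.61423515 0.95003292]
```

View pics/tc.png

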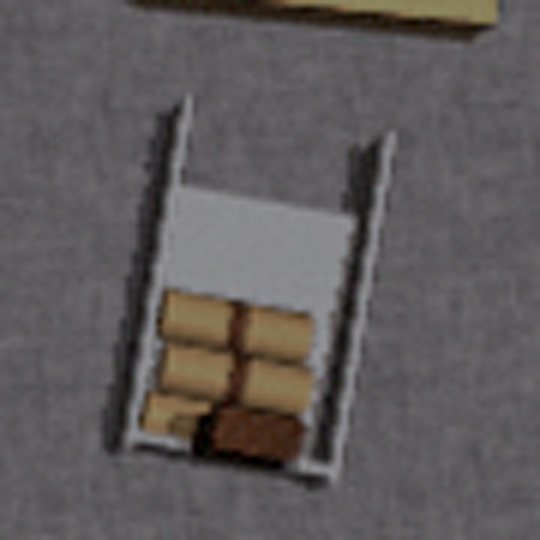

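View pics/hc.png

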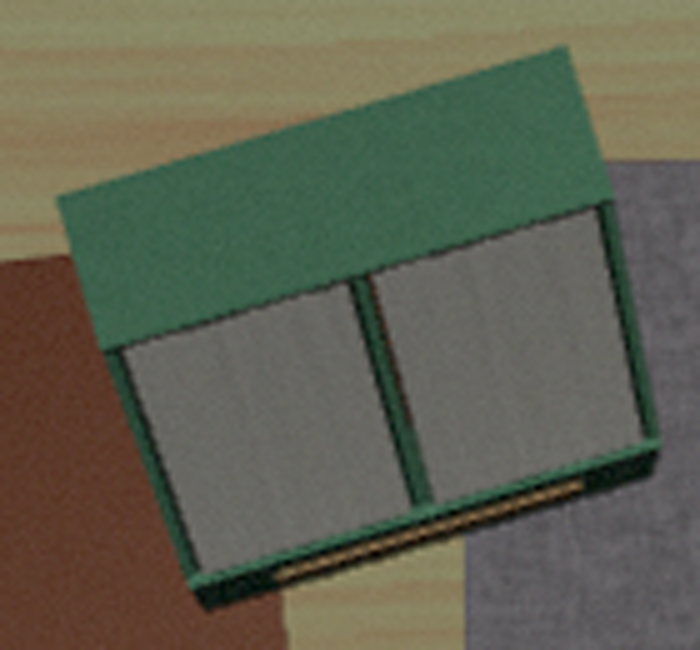

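View pics/sc.png

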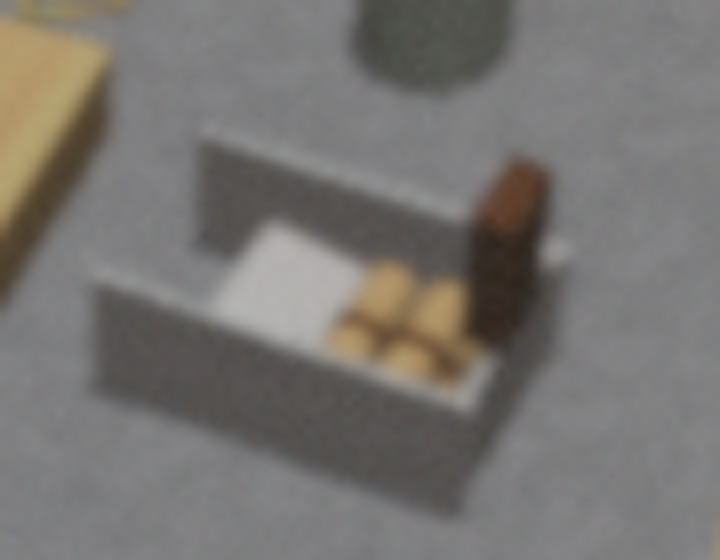

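The crops confirm it: tray with three toggles across its back and a brown grip at top px (413,252). The hopper corners are clear, with the front edge running from (249,217) to (342,189).

Run:
```python
from h import *
np.set_printoptions(precision=4,suppress=True)
t=np.array([[187,98],[391,133],[131,443],[336,470]])/6+[370,180]
P=plane('top',t,.058); print(P)
fl,fr,bl,br=P[:,:2]
print('len',np.linalg.norm(fl-bl),np.linalg.norm(fr-br),'wid',np.linalg.norm(fl-fr),np.linalg.norm(bl-br))
ax=(fl+fr-bl-br); yaw=np.arctan2(ax[1],ax[0]); lat=(fl+bl-fr-br); print('yaw',np.degrees(yaw),np.degrees(np.arctan2(-lat[0],lat[1])))
c=P[:,:2].mean(0);print('centre',c,'handle',c-.066*ax/np.linalg.norm(ax))
print('handle top', plane('top',np.array([[259,432]])/6+[370,180],.12))
s=np.array([[135,0],[0,0]])
ss=np.array([[97,272],[205,132],[468,408],[565,250]])/8+[300,150]
print('side',plane('side',ss,.058))
print('side handle top',plane('side',np.array([[522,185]])/8+[300,150],.12))
h=np.array([[195,583],[659,445],[60,198],[566,47],[105,350],[612,203]])/5+[210,100]
S=plane('top',h[:2],.1);B=plane('top',h[2:],.226);print(S,B)
for a,b in((S[0],S[1]),(B[0],B[1]),(B[2],B[3])):
    d=a-b;print(np.linalg.norm(d),np.degrees(np.arctan2(-d[0],d[1])),(a+b)/2)
a=(S[0]+S[1])/2;b=(B[0]+B[1])/2;d=b-a;print('depth',np.linalg.norm(d[:2]),np.degrees(np.arctan2(d[1],d[0])))
# objects
for n,u in(('block',(424,168)),):print(n,plane('top',[u],.045))
print('tin',plane('top',[(490,226)],.07),'mallet',plane('top',[(135,220),(151,283)],.03))
```

```text
[[ 0.6271 -0.2578  0.058 ]
 [ 0.6111 -0.3431  0.058 ]
 [ 0.4824 -0.2305  0.058 ]
 [ 0.4699 -0.3156  0.058 ]]
len 0.14722824604084334 0.14381814728136544 wid 0.0867737268250997 0.08604028175883176
yaw -10.830853030897297 -9.496287384105742
centre [ 0.5476 -0.2867] handle [ 0.4828 -0.2743]
handle top [[ 0.4822 -0.2735  0.12  ]]
side [[ 0.6251 -0.2614  0.058 ]
 [ 0.6067 -0.3437  0.058 ]
 [ 0.4818 -0.2312  0.058 ]
 [ 0.4646 -0.3177  0.058 ]]
side handle top [[ 0.4781 -0.2803  0.12  ]]
[[ 0.5757  0.1213  0.1   ]
 [ 0.6406 -0.1062  0.1   ]] [[ 0.7356  0.1691  0.226 ]
 [ 0.8023 -0.0604  0.226 ]
 [ 0.6658  0.1491  0.226 ]
 [ 0.73   -0.08    0.226 ]]
0.23663380981976212 15.919421554782431 [0.6082 0.0076 0.1   ]
0.23898495188971652 16.225261903342545 [0.7689 0.0544 0.226 ]
0.23789823133332644 15.671483575915117 [0.6979 0.0345 0.226 ]
depth 0.16742234966110642 16.231578301580814
block [[ 0.7013 -0.32    0.045 ]]
tin [[ 0.5475 -0.4755  0.07  ]] mallet [[0.58   0.418  0.03  ]
 [0.4193 0.3762 0.03  ]]
```

```bash
cat >> h.py <<'E'
import json,os
def cmd():  # last commanded pose, kept by save()
    if os.path.exists('cmd.json'):
        d=json.load(open('cmd.json')); return np.array(d['p']),R.from_quat(d['q'])
    o=observe(); return np.array([.222,-.584,.304]),R.from_quat(o['tool_rot'])
def rel(p,Rt,c=None):
    p0,R0=c or cmd(); return (R0.inv().apply(p-p0)*100).round(2),(R0.inv()*Rt).as_rotvec(degrees=True).round(2)
def save(t,r):
    p0,R0=cmd(); p=p0+R0.apply(np.array(t)/100); q=R0*R.from_rotvec(r,degrees=True)
    json.dump({'p':list(p),'q':list(q.as_quat())},open('cmd.json','w'))
def trayR(yaw,th):  # tray attitude: yaw, nose-down th (deg)
    return R.from_euler('z',yaw,degrees=True)*R.from_euler('y',th,degrees=True)
TOOL=R.from_matrix(np.array([[0,1,0],[1,0,0],[0,0,-1.]]))  # tool x=tray y, tool y=tray x, tool z=-tray z
HY=16.0; HC=np.array([.690,.031,0])
def hop(v): return HC+R.from_euler('z',HY,degrees=True).apply(v)
NOSE_TCP=np.array([-.066-.075,0,.090+.054]) # nose -> TCP in tray frame (tool aligned)
def st():
    o=observe(); p,q=cmd(); 
    print('t',round(o['time'],2),'p',o['eef_pos'].round(4),'err mm',((o['eef_pos']-p)*1000).round(1),'rot err',(q.inv()*R.from_quat(o['tool_rot'])).as_rotvec(degrees=True).round(2),'F',o['wrist_force'].round(2),'M',o['moment'].round(2),'open',round(o['opening'],3),'q',o['q'].round(2))
E
python3 - <<'E'
from h import *
Rt=trayR(-10.5,0)*TOOL
print(rel(np.array([.4815,-.2748,.30]),Rt)); st()
E
```

```text
(array([ 35.25, -19.66,   0.43]), array([-7.000e-02, -4.000e-02, -5.866e+01]))
t 0.1 p [ 0.2223 -0.5837  0.3032] err mm [ 0.3  0.3 -0.8] rot err [0. 0. 0.] F [-0.79  0.17 -0.82] M [-0.05  0.01  0.  ] open 1.0 q [-1.23  0.42  1.63  0.    1.09 -0.02]
```

>>> send_rows(
  commands=[
    {"translation": [5,-2.8,0],"rot": [0,0,-7],"hand": 0},
    {"translation": [9,-5,0],"rot": [0,0,-14],"hand": 0},
    {"translation": [13,-7.2,0],"rot": [0,0,-21],"hand": 0},
    {"translation": [17,-9.5,0],"rot": [0,0,-28],"hand": 0},
    {"translation": [21,-11.7,0],"rot": [0,0,-35],"hand": 0},
    {"translation": [25,-14,0],"rot": [0,0,-42],"hand": 0},
    {"translation": [29,-16.2,0.2],"rot": [0,0,-49],"hand": 0},
    {"translation": [33,-18.4,0.4],"rot": [0,0,-55],"hand": 0},
    {"translation": [35.25,-19.66,0.43],"rot": [0,0,-58.66],"hand": 0},
    {"translation": [35.25,-19.66,0.43],"rot": [0,0,-58.66],"hand": 0},
    {"translation": [35.25,-19.66,0.43],"rot": [0,0,-58.66],"hand": 0},
    {"translation": [35.25,-19.66,0.43],"rot": [0,0,-58.66],"hand": 0},
  ],
)

```text
time: 1.1
eef_pos: [0.4826, -0.2735, 0.2992]
tool_rot: [0.768, 0.641, -0.0, -0.0]
wrist_force: [-0.5, -0.5, -0.0]
opening: 0.996
```

Run:
```python
from h import *
save([35.25,-19.66,.43],[0,0,-58.66]); st()
cv2.imwrite('pics/top1.png',camera('top')[:,:,::-1]);cv2.imwrite('pics/side1.png',camera('side')[:,:,::-1])
crop('pics/side1.png',250,60,200,170,4,'pics/s1c.png')
print(rel(np.array([.4815,-.2748,.144]),trayR(-10.5,0)*TOOL))
```

```text
t 1.1 p [ 0.4826 -0.2735  0.2992] err mm [390.9 -71.5  -0.7] rot err [ 0.    0.   58.66] F [-0.51 -0.55 -0.01] M [0.01 0.01 0.01] open 0.996 q [-0.54  0.33  1.79 -0.    1.03 -0.36]
(array([-33.98,  20.47,  15.56]), array([-3.000e-02, -3.000e-02,  5.885e+01]))
```

View pics/s1c.png

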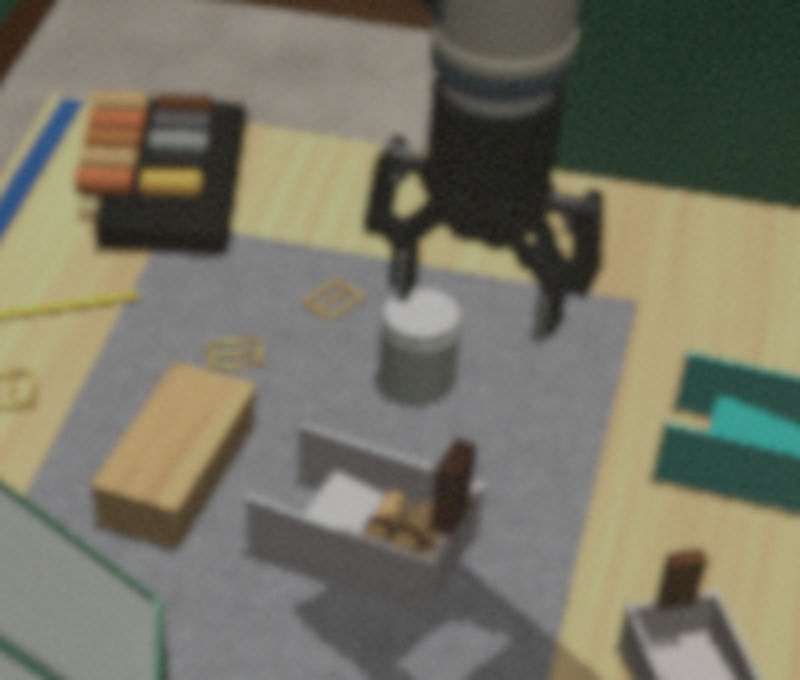

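The gripper hangs above the tray with its jaws along the tray's length, and the grip at crop (455,485) is clear. Next I fix the bookkeeping of the commanded pose.

Run:
```python
from h import *
o=observe()
json.dump({'p':[.4815,-.2748,.2995],'q':list((trayR(-10.5,0)*TOOL).as_quat())},open('cmd.json','w'));st()
print(rel(np.array([.4815,-.2748,.144]),trayR(-10.5,0)*TOOL))
```

```text
t 1.2 p [ 0.4815 -0.2751  0.2994] err mm [-0.  -0.3 -0.1] rot err [ 0.04 -0.   -0.01] F [ 0.44 -0.03 -0.04] M [-0.02  0.02 -0.08] open 1.006 q [-0.54  0.33  1.79 -0.    1.03 -0.36]
(array([ 0.  ,  0.  , 15.55]), array([0., 0., 0.]))
```

>>> send_rows(
  commands=[
    {"translation": [0,0,2],"rot": [0,0,0],"hand": 0},
    {"translation": [0,0,4],"rot": [0,0,0],"hand": 0},
    {"translation": [0,0,6],"rot": [0,0,0],"hand": 0},
    {"translation": [0,0,8],"rot": [0,0,0],"hand": 0},
    {"translation": [0,0,10],"rot": [0,0,0],"hand": 0},
    {"translation": [0,0,12],"rot": [0,0,0],"hand": 0},
    {"translation": [0,0,13.5],"rot": [0,0,0],"hand": 0},
    {"translation": [0,0,14.8],"rot": [0,0,0],"hand": 0},
    {"translation": [0,0,15.55],"rot": [0,0,0],"hand": 0},
    {"translation": [0,0,15.55],"rot": [0,0,0],"hand": 0},
  ],
)

```text
time: 2.03
eef_pos: [0.4804, -0.2755, 0.1426]
tool_rot: [0.769, 0.639, -0.001, -0.001]
wrist_force: [-0.8, -0.0, 0.0]
opening: 1.003
```

Run:
```python
from h import *
save([0,0,15.55],[0,0,0]); st()
cv2.imwrite('pics/top2.png',camera('top')[:,:,::-1]);cv2.imwrite('pics/side2.png',camera('side')[:,:,::-1])
crop('pics/side2.png',280,90,120,130,5,'pics/s2c.png')
```

```text
t 2.03 p [ 0.4804 -0.2755  0.1426] err mm [-1.1 -0.7 -1.4] rot err [0.16 0.06 0.11] F [-0.77 -0.02  0.02] M [ 0.01 -0.   -0.  ] open 1.003 q [-0.54  0.56  1.88 -0.    0.71 -0.36]
```

View pics/s2c.png

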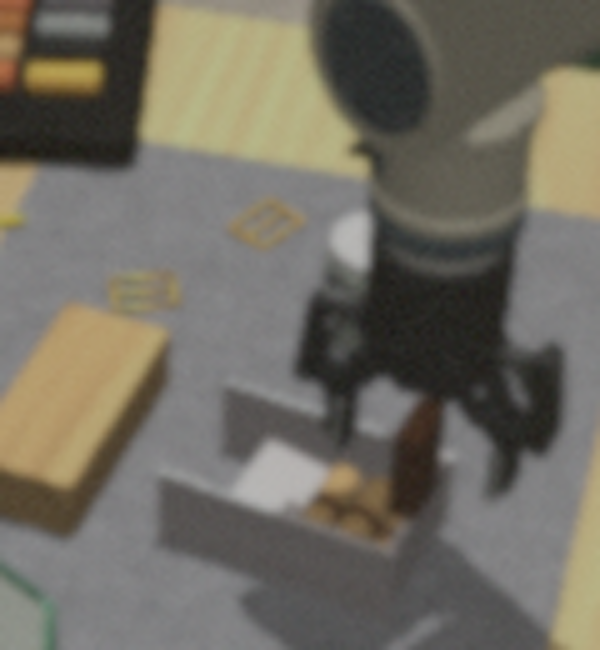

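The fingers stand one on each side of the grip (crop (415,455)), clear of the toggles. Next I close on it.

>>> send_rows(
  commands=[
    {"translation": [0,0,0],"rot": [0,0,0],"hand": 0.3},
    {"translation": [0,0,0],"rot": [0,0,0],"hand": 0.5},
    {"translation": [0,0,0],"rot": [0,0,0],"hand": 0.65},
    {"translation": [0,0,0],"rot": [0,0,0],"hand": 0.75},
    {"translation": [0,0,0],"rot": [0,0,0],"hand": 0.85},
    {"translation": [0,0,0],"rot": [0,0,0],"hand": 1},
    {"translation": [0,0,0],"rot": [0,0,0],"hand": 1},
    {"translation": [0,0,0],"rot": [0,0,0],"hand": 1},
    {"translation": [0,0,0],"rot": [0,0,0],"hand": 1},
    {"translation": [0,0,0],"rot": [0,0,0],"hand": 1},
  ],
  squeeze=80,
)

```text
time: 2.97
eef_pos: [0.4824, -0.275, 0.1446]
tool_rot: [0.769, 0.64, 0.0, 0.0]
wrist_force: [0.9, 1.5, 4.8]
opening: 0.203
```

Run:
```python
from h import *
st()
cv2.imwrite('pics/top3.png',camera('top')[:,:,::-1]);cv2.imwrite('pics/side3.png',camera('side')[:,:,::-1])
crop('pics/side3.png',280,90,120,130,5,'pics/s3c.png')
```

```text
t 2.97 p [ 0.4824 -0.275   0.1446] err mm [ 0.9 -0.2  0.6] rot err [-0.06 -0.02 -0.01] F [0.87 1.48 4.76] M [ 0.19 -0.03  0.06] open 0.203 q [-0.54  0.56  1.87  0.    0.71 -0.36]
```

View pics/s3c.png

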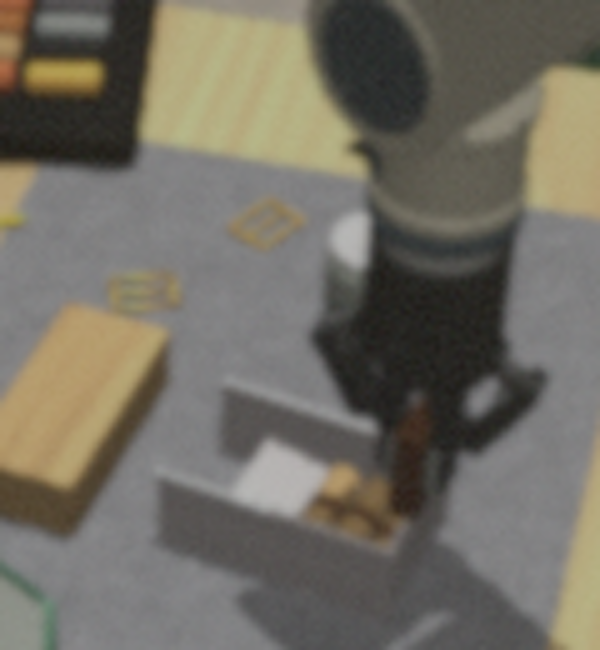

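Opening 0.203 × 85 = 17 mm matches the 18 mm block, and the tray has not moved. Lifting.

>>> send_rows(
  commands=[
    {"translation": [0,0,-0.5],"rot": [0,0,0],"hand": 1},
    {"translation": [0,0,-1.5],"rot": [0,0,0],"hand": 1},
    {"translation": [0,0,-3],"rot": [0,0,0],"hand": 1},
    {"translation": [0,0,-4.5],"rot": [0,0,0],"hand": 1},
    {"translation": [0,0,-6],"rot": [0,0,0],"hand": 1},
    {"translation": [0,0,-7.5],"rot": [0,0,0],"hand": 1},
    {"translation": [0,0,-9],"rot": [0,0,0],"hand": 1},
    {"translation": [0,0,-10.5],"rot": [0,0,0],"hand": 1},
    {"translation": [0,0,-11.5],"rot": [0,0,0],"hand": 1},
    {"translation": [0,0,-12],"rot": [0,0,0],"hand": 1},
    {"translation": [0,0,-12],"rot": [0,0,0],"hand": 1},
    {"translation": [0,0,-12],"rot": [0,0,0],"hand": 1},
  ],
)

```text
time: 4.07
eef_pos: [0.4816, -0.2747, 0.2638]
tool_rot: [0.769, 0.639, -0.0, -0.0]
wrist_force: [-0.0, 0.4, -4.5]
opening: 0.197
```

Run:
```python
from h import *
save([0,0,-12],[0,0,0]); st()
cv2.imwrite('pics/top4.png',camera('top')[:,:,::-1]);cv2.imwrite('pics/side4.png',camera('side')[:,:,::-1])
crop('pics/side4.png',280,60,140,150,4,'pics/s4c.png')
crop('pics/top4.png',370,160,120,120,5,'pics/t4c.png')
```

```text
t 4.07 p [ 0.4816 -0.2747  0.2638] err mm [ 0.1  0.1 -0.2] rot err [ 0.03  0.01 -0.  ] F [-0.03  0.43 -4.45] M [ 0.06  0.12 -0.1 ] open 0.197 q [-0.54  0.37  1.82 -0.    0.95 -0.36]
```

View pics/s4c.png

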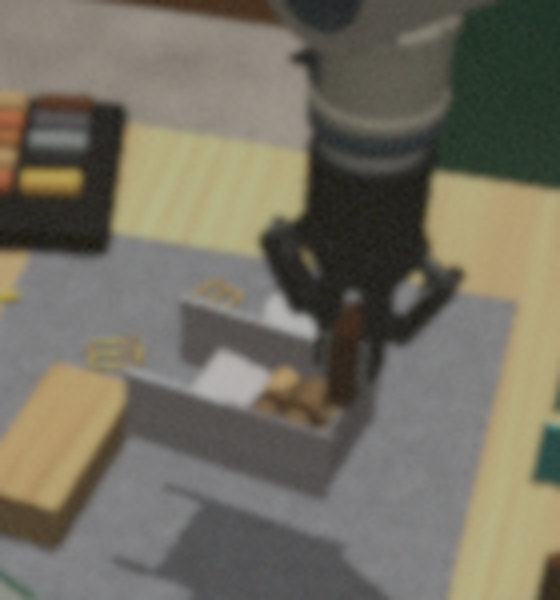

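View pics/t4c.png

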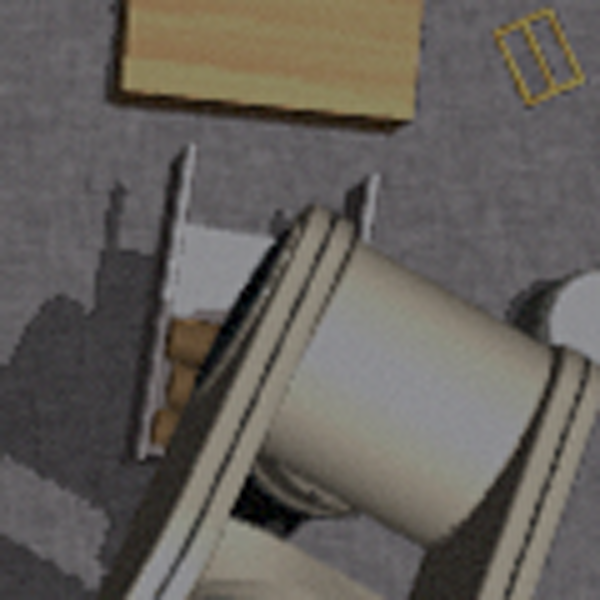

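The tray is up and level with all toggles in it. I triangulate the cheek tips to learn the nose relative to the TCP.

```bash
cat >> h.py <<'E'
def tri(ut,us):
    (a,d),(b,e)=ray('top',ut),ray('side',us); d=d[0];e=e[0]
    s=np.linalg.lstsq(np.c_[d,-e],b-a,rcond=None)[0]; P,Q=a+d*s[0],b+e*s[1]; return (P+Q)/2,np.linalg.norm(P-Q)*1000
E
python3 - <<'E'
from h import *
np.set_printoptions(precision=4,suppress=True)
A=tri([190/5+370,148/5+160],[127/4+280,372/4+60]);B=tri([376/5+370,175/5+160],[185/4+280,298/4+60])
print(A,B)
p,q=cmd(); T=q*TOOL.inv()
for X in(A,B): print('tray-frame from TCP',T.inv().apply(X[0]-p), 'expect',NOSE_TCP*-1+[0,0,.058])
print('M',np.degrees(np.arctan2((A[0]-B[0])[1],(A[0]-B[0])[0]))-90)
E
```

```text
(array([ 0.6235, -0.2558,  0.1783]), np.float64(0.679664534520443)) (array([ 0.6081, -0.3423,  0.1774]), np.float64(3.915545457276807))
tray-frame from TCP [ 0.1361  0.0446 -0.0857] expect [ 0.141  0.    -0.086]
tray-frame from TCP [ 0.1368 -0.0433 -0.0866] expect [ 0.141  0.    -0.086]
M -10.050561132129033
```

The tray sits in the grip as expected: lateral error under 1 mm, no yaw, height right. Next I work out the approach pose for the right flap.

```bash
cat >> h.py <<'E'
def tcp(nx,ny,nz,th,yaw=None):  # nose in hopper frame mm
    A=trayR(HY if yaw is None else yaw,th); return hop(np.array([nx,ny,nz])/1000)+A.apply(NOSE_TCP),A*TOOL
E
python3 - <<'E'
from h import *
for nx in(-130,-95): print(rel(*tcp(nx,-59,116,0)),tcp(nx,-59,116,0)[0])
E
```

```text
(array([16.5 , -6.69,  0.4 ]), array([  0. ,   0. , -26.5])) [ 0.44576068 -0.10041216  0.26      ]
(array([18.06, -3.56,  0.4 ]), array([  0. ,   0. , -26.5])) [ 0.47940484 -0.09076486  0.26      ]
```

>>> send_rows(
  commands=[
    {"translation": [0.3,-0.5,0],"rot": [0,0,-1],"hand": 1},
    {"translation": [1.2,-1.5,0],"rot": [0,0,-3],"hand": 1},
    {"translation": [3,-2.7,0.1],"rot": [0,0,-6],"hand": 1},
    {"translation": [5,-4,0.2],"rot": [0,0,-9],"hand": 1},
    {"translation": [7,-5,0.2],"rot": [0,0,-12],"hand": 1},
    {"translation": [9,-5.7,0.3],"rot": [0,0,-15],"hand": 1},
    {"translation": [11,-6.2,0.3],"rot": [0,0,-18.5],"hand": 1},
    {"translation": [13,-6.5,0.4],"rot": [0,0,-22],"hand": 1},
    {"translation": [14.8,-6.6,0.4],"rot": [0,0,-24.5],"hand": 1},
    {"translation": [16,-6.69,0.4],"rot": [0,0,-26],"hand": 1},
    {"translation": [16.5,-6.69,0.4],"rot": [0,0,-26.5],"hand": 1},
    {"translation": [16.5,-6.69,0.4],"rot": [0,0,-26.5],"hand": 1},
  ],
)

```text
time: 5.17
eef_pos: [0.4458, -0.0996, 0.2598]
tool_rot: [0.601, 0.799, -0.0, -0.0]
wrist_force: [0.3, -0.1, -3.5]
opening: 0.195
```

Run:
```python
from h import *
save([16.5,-6.69,.4],[0,0,-26.5]); st()
cv2.imwrite('pics/top5.png',camera('top')[:,:,::-1]);cv2.imwrite('pics/side5.png',camera('side')[:,:,::-1])
crop('pics/side5.png',190,120,210,200,3,'pics/s5c.png')
crop('pics/top5.png',210,90,170,170,4,'pics/t5c.png')
```

```text
t 5.17 p [ 0.4458 -0.0996  0.2598] err mm [ 0.1  0.8 -0.2] rot err [ 0.04  0.03 -0.12] F [ 0.28 -0.07 -3.54] M [-0.01  0.11 -0.03] open 0.195 q [-0.25  0.24  2.03  0.    0.87 -0.53]
```

View pics/s5c.png

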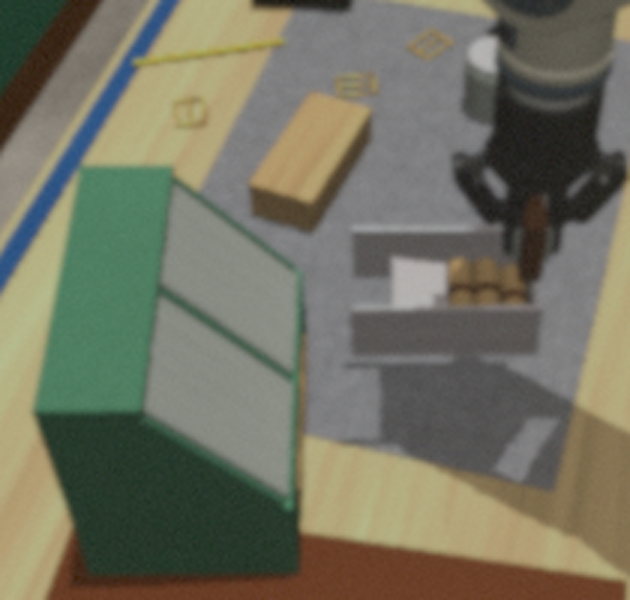

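View pics/t5c.png

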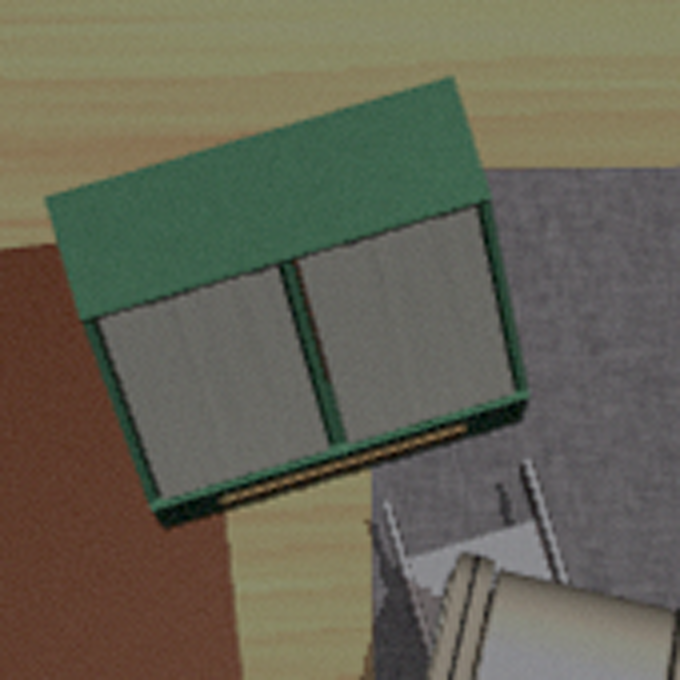

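The tray is lined up before the right flap, cheek tips at top px (307,216) and (341,205). I check these against the hopper frame.

Run:
```python
from h import *
W=R.from_euler('z',HY,degrees=True)
for u in([388,505],[526,462]): print((W.inv().apply(plane('top',[np.array(u)/4+[210,90]],.174)[0]-HC)*1000).round(1))
print('partition/right wall at z.1', [(W.inv().apply(plane('top',[np.array(u)/4+[210,90]],.105)[0]-HC)*1000).round(1) for u in([341,443],[520,394],[160,507])])
print(rel(*tcp(-78,-59,116,0)))
```

```text
[-134.   -14.8  174. ]
[-133.1  -98.8  174. ]
partition/right wall at z.1 [array([-80.9,  -0.7, 105. ]), array([ -83.6, -113.9,  105. ]), array([-86.7, 115.8, 105. ])]
(array([-0. ,  5.2, -0. ]), array([0., 0., 0.]))
```

>>> send_rows(
  commands=[
    {"translation": [-0.1,0.5,0],"rot": [0,0,0],"hand": 1},
    {"translation": [-0.1,1,0],"rot": [0,0,0],"hand": 1},
    {"translation": [-0.1,1.8,0],"rot": [0,0,0],"hand": 1},
    {"translation": [-0.1,2.6,0],"rot": [0,0,0],"hand": 1},
    {"translation": [-0.1,3.3,0],"rot": [0,0,0],"hand": 1},
    {"translation": [-0.1,3.9,0],"rot": [0,0,0],"hand": 1},
    {"translation": [-0.1,4.3,0],"rot": [0,0,0],"hand": 1},
    {"translation": [-0.1,4.5,0],"rot": [0,0,0],"hand": 1},
    {"translation": [-0.1,4.7,0],"rot": [0,0,0],"hand": 1},
    {"translation": [-0.1,4.7,0],"rot": [0,0,0],"hand": 1},
    {"translation": [-0.1,4.7,0],"rot": [0,0,0],"hand": 1},
  ],
)

```text
time: 6.18
eef_pos: [0.4914, -0.0885, 0.2601]
tool_rot: [0.602, 0.799, -0.0, -0.0]
wrist_force: [-0.2, 0.3, -3.5]
opening: 0.2
```

Run:
```python
from h import *
save([-.1,4.7,0],[0,0,0]); st()
```

```text
t 6.18 p [ 0.4914 -0.0885  0.2601] err mm [ 0.2 -0.1  0.1] rot err [ 0.02  0.01 -0.01] F [-0.21  0.29 -3.45] M [-0.08  0.17  0.06] open 0.2 q [-0.2   0.3   1.94 -0.    0.9  -0.48]
```

>>> send_rows(
  commands=[
    {"translation": [0,0.1,0],"rot": [0,0,0],"hand": 1},
    {"translation": [0,0.2,0],"rot": [0,0,0],"hand": 1},
    {"translation": [0,0.3,0],"rot": [0,0,0],"hand": 1},
    {"translation": [0,0.4,0],"rot": [0,0,0],"hand": 1},
    {"translation": [0,0.4,0],"rot": [0,0,0],"hand": 1},
  ],
)

```text
time: 6.6
eef_pos: [0.4957, -0.0874, 0.2602]
tool_rot: [0.602, 0.799, 0.0, 0.0]
wrist_force: [0.0, 1.2, -4.0]
opening: 0.203
```

>>> send_rows(
  commands=[
    {"translation": [0,0.1,0],"rot": [0,0,0],"hand": 1},
    {"translation": [0,0.2,0],"rot": [0,0,0],"hand": 1},
    {"translation": [0,0.3,0],"rot": [0,0,0],"hand": 1},
    {"translation": [0,0.3,0],"rot": [0,0,0],"hand": 1},
    {"translation": [0,0.3,0],"rot": [0,0,0],"hand": 1},
  ],
)

```text
time: 7.02
eef_pos: [0.4984, -0.0865, 0.2601]
tool_rot: [0.602, 0.799, -0.0, -0.0]
wrist_force: [-0.1, 0.7, -4.9]
opening: 0.201
```

>>> send_rows(
  commands=[
    {"translation": [0,0.1,0],"rot": [0,0,0],"hand": 1},
    {"translation": [0,0.2,0],"rot": [0,0,0],"hand": 1},
    {"translation": [0,0.3,0],"rot": [0,0,0],"hand": 1},
    {"translation": [0,0.4,0],"rot": [0,0,0],"hand": 1},
    {"translation": [0,0.4,0],"rot": [0,0,0],"hand": 1},
  ],
)

```text
time: 7.43
eef_pos: [0.5021, -0.0854, 0.26]
tool_rot: [0.602, 0.799, -0.0, -0.0]
wrist_force: [-1.4, -0.9, -4.2]
opening: 0.201
```

>>> send_rows(
  commands=[
    {"translation": [0,0.1,0],"rot": [0,0,0],"hand": 1},
    {"translation": [0,0.2,0],"rot": [0,0,0],"hand": 1},
    {"translation": [0,0.3,0],"rot": [0,0,0],"hand": 1},
    {"translation": [0,0.3,0],"rot": [0,0,0],"hand": 1},
    {"translation": [0,0.3,0],"rot": [0,0,0],"hand": 1},
  ],
)

```text
time: 7.85
eef_pos: [0.5051, -0.0846, 0.2601]
tool_rot: [0.602, 0.799, 0.0, -0.0]
wrist_force: [-3.1, -0.3, -3.7]
opening: 0.196
```

Run:
```python
from h import *
save([0,1.4,0],[0,0,0]); st()
cv2.imwrite('pics/side6.png',camera('side')[:,:,::-1]);cv2.imwrite('pics/top6.png',camera('top')[:,:,::-1])
crop('pics/side6.png',220,160,170,130,4,'pics/s6c.png')
```

```text
t 7.85 p [ 0.5051 -0.0846  0.2601] err mm [ 0.4 -0.1  0.1] rot err [-0.    0.   -0.01] F [-3.13 -0.34 -3.73] M [-0.07  0.41  0.13] open 0.196 q [-0.19  0.32  1.91  0.    0.91 -0.47]
```

View pics/s6c.png

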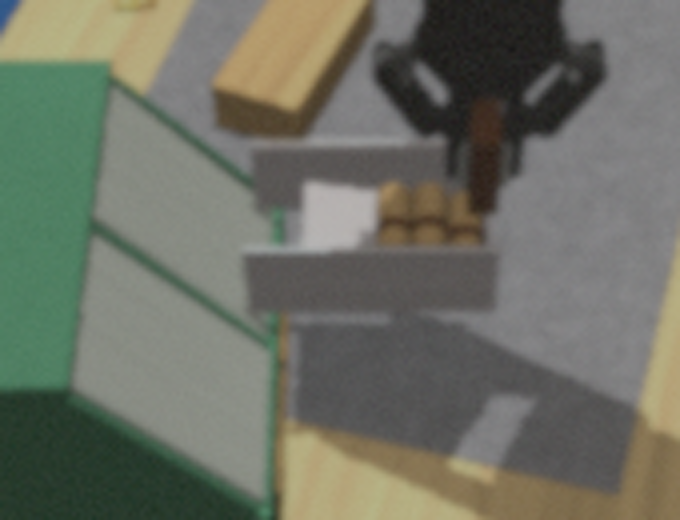

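The cheeks are over the sill and on the right flap (crop (255,200)). The force is about -3 N, so contact has begun. I continue gently.

>>> send_rows(
  commands=[
    {"translation": [0,0.1,0],"rot": [0,0,0],"hand": 1},
    {"translation": [0,0.2,0],"rot": [0,0,0],"hand": 1},
    {"translation": [0,0.3,0],"rot": [0,0,0],"hand": 1},
    {"translation": [0,0.3,0],"rot": [0,0,0],"hand": 1},
  ],
)

```text
time: 8.28
eef_pos: [0.5082, -0.0837, 0.2602]
tool_rot: [0.602, 0.799, 0.0, 0.0]
wrist_force: [-1.1, -0.3, -2.8]
opening: 0.201
```

>>> send_rows(
  commands=[
    {"translation": [0,0.1,0],"rot": [0,0,0],"hand": 1},
    {"translation": [0,0.2,0],"rot": [0,0,0],"hand": 1},
    {"translation": [0,0.2,0],"rot": [0,0,0],"hand": 1},
  ],
)

```text
time: 8.53
eef_pos: [0.5101, -0.0832, 0.2601]
tool_rot: [0.602, 0.799, 0.0, 0.0]
wrist_force: [-1.6, -0.3, -3.2]
opening: 0.205
```

>>> send_rows(
  commands=[
    {"translation": [0,0.1,0],"rot": [0,0,0],"hand": 1},
    {"translation": [0,0.2,0],"rot": [0,0,0],"hand": 1},
    {"translation": [0,0.2,0],"rot": [0,0,0],"hand": 1},
  ],
)

```text
time: 8.78
eef_pos: [0.5116, -0.0827, 0.2601]
tool_rot: [0.602, 0.799, -0.0, -0.0]
wrist_force: [-3.9, -1.6, -1.9]
opening: 0.197
```

>>> send_rows(
  commands=[
    {"translation": [0,0.1,0],"rot": [0,0,0],"hand": 1},
    {"translation": [0,0.2,0],"rot": [0,0,0],"hand": 1},
    {"translation": [0,0.2,0],"rot": [0,0,0],"hand": 1},
  ],
)

```text
time: 9.03
eef_pos: [0.5125, -0.0824, 0.2599]
tool_rot: [0.602, 0.799, -0.001, -0.001]
wrist_force: [-8.6, -4.0, 1.8]
opening: 0.202
```

Over the last 4 mm the force jumped from about 2 N to 11 N along the flap's normal while the tray lagged the command. That is a dead stop, so the right compartment is packed. I back off and go to the left.

Run:
```python
from h import *
save([0,.9,0],[0,0,0]); st()
# remeasure tray attitude not needed; targets with the -1 mm lateral correction
print(rel(*tcp(-125,-60,116,0)),rel(*tcp(-125,58.5,116,0)),rel(*tcp(-80,58.5,116,0)))
```

```text
t 9.03 p [ 0.5125 -0.0824  0.2599] err mm [-0.9 -0.4 -0.1] rot err [ 0.2   0.03 -0.01] F [-8.64 -3.96  1.82] M [-0.61  1.53  0.01] open 0.202 q [-0.18  0.33  1.9  -0.    0.92 -0.46]
(array([-0. , -6.5, -0. ]), array([0., 0., 0.])) (array([11.85, -6.5 , -0.  ]), array([0., 0., 0.])) (array([11.85, -2.  , -0.  ]), array([0., 0., 0.]))
```

>>> send_rows(
  commands=[
    {"translation": [0,-0.3,0],"rot": [0,0,0],"hand": 1},
    {"translation": [0,-1,0],"rot": [0,0,0],"hand": 1},
    {"translation": [0,-2,0],"rot": [0,0,0],"hand": 1},
    {"translation": [0,-3.2,0],"rot": [0,0,0],"hand": 1},
    {"translation": [0,-4.4,0],"rot": [0,0,0],"hand": 1},
    {"translation": [0.2,-5.4,0],"rot": [0,0,0],"hand": 1},
    {"translation": [0.8,-6.2,0],"rot": [0,0,0],"hand": 1},
    {"translation": [1.8,-6.5,0],"rot": [0,0,0],"hand": 1},
    {"translation": [3.2,-6.5,0],"rot": [0,0,0],"hand": 1},
    {"translation": [4.6,-6.5,0],"rot": [0,0,0],"hand": 1},
    {"translation": [6,-6.5,0],"rot": [0,0,0],"hand": 1},
    {"translation": [7.5,-6.5,0],"rot": [0,0,0],"hand": 1},
  ],
)

```text
time: 10.03
eef_pos: [0.4301, -0.0268, 0.2603]
tool_rot: [0.602, 0.799, 0.0, 0.0]
wrist_force: [0.8, 0.3, -3.8]
opening: 0.201
```

>>> send_rows(
  commands=[
    {"translation": [1.3,0,0],"rot": [0,0,0],"hand": 1},
    {"translation": [2.4,0,0],"rot": [0,0,0],"hand": 1},
    {"translation": [3.3,0,0],"rot": [0,0,0],"hand": 1},
    {"translation": [4,0,0],"rot": [0,0,0],"hand": 1},
    {"translation": [4.35,0,0],"rot": [0,0,0],"hand": 1},
    {"translation": [4.35,0,0],"rot": [0,0,0],"hand": 1},
    {"translation": [4.35,0,0],"rot": [0,0,0],"hand": 1},
  ],
)

```text
time: 10.62
eef_pos: [0.4187, 0.0138, 0.2602]
tool_rot: [0.602, 0.799, 0.0, 0.0]
wrist_force: [-0.2, -0.1, -4.0]
opening: 0.199
```

Run:
```python
from h import *
save([11.85,-6.5,0],[0,0,0]); st()
cv2.imwrite('pics/side7.png',camera('side')[:,:,::-1]);cv2.imwrite('pics/top7.png',camera('top')[:,:,::-1])
crop('pics/side7.png',200,130,200,180,4,'pics/s7c.png')
crop('pics/top7.png',210,90,170,150,4,'pics/t7c.png')
```

```text
t 10.62 p [0.4187 0.0138 0.2602] err mm [ 0.5 -0.1  0.2] rot err [-0.01 -0.01 -0.03] F [-0.25 -0.14 -4.  ] M [-0.07  0.14 -0.06] open 0.199 q [ 0.    0.19  2.1  -0.    0.85 -0.27]
```

View pics/s7c.png

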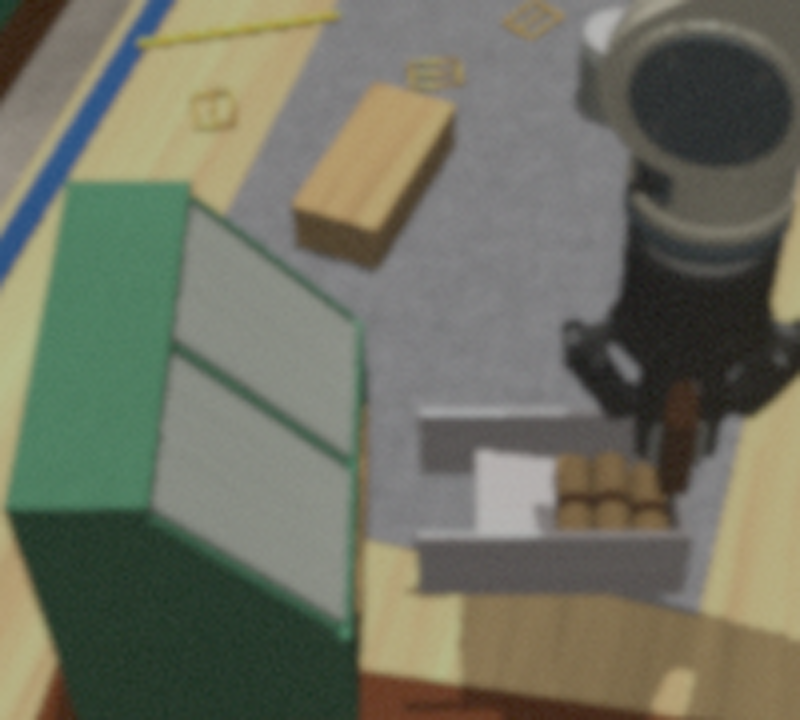

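View pics/t7c.png

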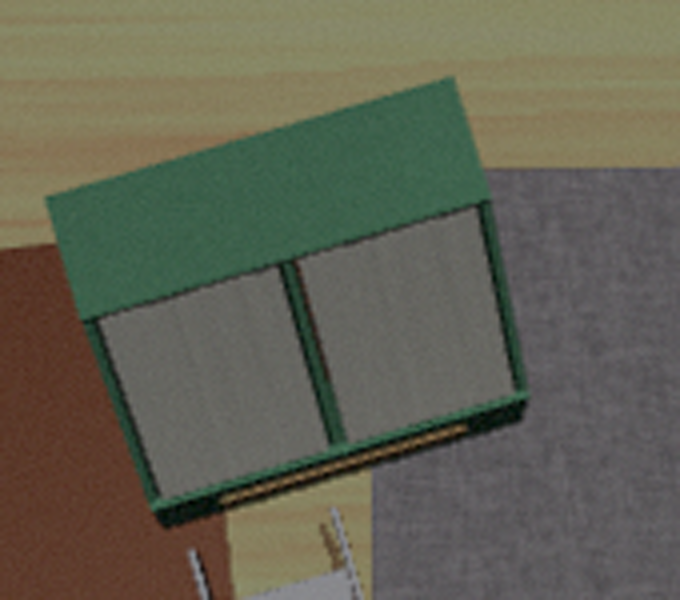

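The tray is level before the left flap with the toggles lined up at its back. I check the cheek tips (crop (192,552) and (334,508)) against the left mouth.

Run:
```python
from h import *
W=R.from_euler('z',HY,degrees=True)
f=lambda u,z:(W.inv().apply(plane('top',[np.array(u)/4+[210,90]],z)[0]-HC)*1000).round(1)
print(f([192,551],.174),f([334,508],.174)); print('mouth inner',f([331,446],.105),f([162,500],.105), 'hinge line',f([282,264],.22),f([98,318],.22))
print(rel(*tcp(-78,58.5,116,0)))
```

```text
[-126.8  101.5  174. ] [-126.6   15.7  174. ]
mouth inner [-80.9   5.7 105. ] [-83.  113.5 105. ] hinge line [  9.2   4.5 220. ] [  9.5 112.7 220. ]
(array([-0. ,  4.7, -0. ]), array([0., 0., 0.]))
```

Tips' middle y = 58.6 against the mouth's middle of 59.5, so it is well aligned. Pushing in.

>>> send_rows(
  commands=[
    {"translation": [0,0.5,0],"rot": [0,0,0],"hand": 1},
    {"translation": [0,1.2,0],"rot": [0,0,0],"hand": 1},
    {"translation": [0,2.2,0],"rot": [0,0,0],"hand": 1},
    {"translation": [0,3.2,0],"rot": [0,0,0],"hand": 1},
    {"translation": [0,4,0],"rot": [0,0,0],"hand": 1},
    {"translation": [0,4.5,0],"rot": [0,0,0],"hand": 1},
    {"translation": [0,4.8,0],"rot": [0,0,0],"hand": 1},
    {"translation": [0,5,0],"rot": [0,0,0],"hand": 1},
    {"translation": [0,5.2,0],"rot": [0,0,0],"hand": 1},
    {"translation": [0,5.4,0],"rot": [0,0,0],"hand": 1},
    {"translation": [0,5.6,0],"rot": [0,0,0],"hand": 1},
    {"translation": [0,5.7,0],"rot": [0,0,0],"hand": 1},
  ],
)

```text
time: 11.72
eef_pos: [0.4731, 0.0296, 0.26]
tool_rot: [0.602, 0.799, -0.0, -0.0]
wrist_force: [-1.0, -0.0, -3.7]
opening: 0.199
```

>>> send_rows(
  commands=[
    {"translation": [0,0.1,0],"rot": [0,0,0],"hand": 1},
    {"translation": [0,0.2,0],"rot": [0,0,0],"hand": 1},
    {"translation": [0,0.3,0],"rot": [0,0,0],"hand": 1},
    {"translation": [0,0.4,0],"rot": [0,0,0],"hand": 1},
    {"translation": [0,0.4,0],"rot": [0,0,0],"hand": 1},
  ],
)

```text
time: 12.13
eef_pos: [0.4774, 0.0307, 0.2602]
tool_rot: [0.602, 0.799, 0.0, 0.0]
wrist_force: [-1.1, -0.9, -2.9]
opening: 0.202
```

>>> send_rows(
  commands=[
    {"translation": [0,0.1,0],"rot": [0,0,0],"hand": 1},
    {"translation": [0,0.2,0],"rot": [0,0,0],"hand": 1},
    {"translation": [0,0.2,0],"rot": [0,0,0],"hand": 1},
  ],
)

```text
time: 12.38
eef_pos: [0.4793, 0.0313, 0.2601]
tool_rot: [0.602, 0.799, 0.0, 0.0]
wrist_force: [-2.3, -1.4, -3.8]
opening: 0.201
```

>>> send_rows(
  commands=[
    {"translation": [0,0.1,0],"rot": [0,0,0],"hand": 1},
    {"translation": [0,0.2,0],"rot": [0,0,0],"hand": 1},
    {"translation": [0,0.2,0],"rot": [0,0,0],"hand": 1},
  ],
)

```text
time: 12.63
eef_pos: [0.4813, 0.0318, 0.2601]
tool_rot: [0.602, 0.799, 0.0, 0.0]
wrist_force: [-0.8, -0.7, -3.9]
opening: 0.203
```

>>> send_rows(
  commands=[
    {"translation": [0,0.1,0],"rot": [0,0,0],"hand": 1},
    {"translation": [0,0.2,0],"rot": [0,0,0],"hand": 1},
    {"translation": [0,0.2,0],"rot": [0,0,0],"hand": 1},
  ],
)

```text
time: 12.88
eef_pos: [0.4832, 0.0324, 0.2601]
tool_rot: [0.602, 0.799, 0.0, 0.0]
wrist_force: [-1.5, -0.7, -4.0]
opening: 0.2
```

>>> send_rows(
  commands=[
    {"translation": [0,0.1,0],"rot": [0,0,0],"hand": 1},
    {"translation": [0,0.2,0],"rot": [0,0,0],"hand": 1},
    {"translation": [0,0.3,0],"rot": [0,0,0],"hand": 1},
    {"translation": [0,0.3,0],"rot": [0,0,0],"hand": 1},
  ],
)

```text
time: 13.22
eef_pos: [0.4861, 0.0332, 0.2601]
tool_rot: [0.602, 0.799, 0.0, 0.0]
wrist_force: [-1.9, -1.4, -3.7]
opening: 0.203
```

>>> send_rows(
  commands=[
    {"translation": [0,0.1,0],"rot": [0,0,0],"hand": 1},
    {"translation": [0,0.2,0],"rot": [0,0,0],"hand": 1},
    {"translation": [0,0.3,0],"rot": [0,0,0],"hand": 1},
    {"translation": [0,0.3,0],"rot": [0,0,0],"hand": 1},
  ],
)

```text
time: 13.55
eef_pos: [0.489, 0.034, 0.2602]
tool_rot: [0.602, 0.799, 0.0, 0.0]
wrist_force: [-1.3, 0.8, -4.6]
opening: 0.203
```

>>> send_rows(
  commands=[
    {"translation": [0,0.2,0],"rot": [0,0,0],"hand": 1},
    {"translation": [0,0.4,0],"rot": [0,0,0],"hand": 1},
    {"translation": [0,0.6,0],"rot": [0,0,0],"hand": 1},
    {"translation": [0,0.8,0],"rot": [0,0,0],"hand": 1},
    {"translation": [0,0.8,0],"rot": [0,0,0],"hand": 1},
  ],
)

```text
time: 13.97
eef_pos: [0.4969, 0.0363, 0.2602]
tool_rot: [0.602, 0.799, 0.0, 0.0]
wrist_force: [-0.9, -0.7, -3.0]
opening: 0.202
```

Run:
```python
from h import *
save([0,8.1,0],[0,0,0]); st()
cv2.imwrite('pics/side8.png',camera('side')[:,:,::-1]);cv2.imwrite('pics/top8.png',camera('top')[:,:,::-1])
crop('pics/side8.png',200,130,200,180,4,'pics/s8c.png')
```

```text
t 13.97 p [0.4969 0.0363 0.2602] err mm [0.9 0.  0.2] rot err [-0.03 -0.   -0.01] F [-0.9  -0.72 -2.95] M [-0.05  0.56  0.14] open 0.202 q [ 0.05  0.3   1.94  0.    0.9  -0.23]
```

View pics/s8c.png

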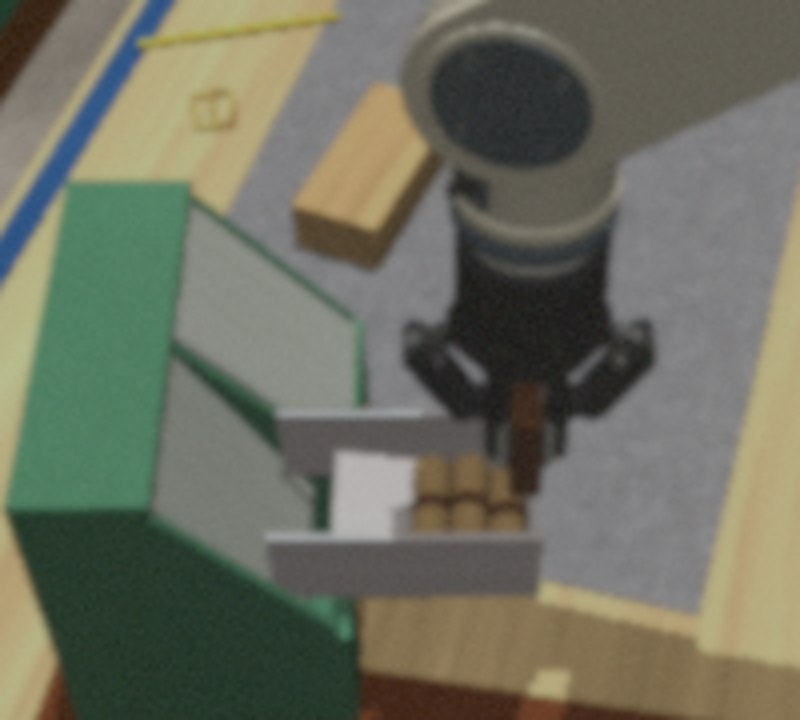

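The left flap swings in (its plate is visible behind the cheeks at crop (240,470)) with the toggles still at the back. I go on to nose x = -28 and work out the tipping path.

>>> send_rows(
  commands=[
    {"translation": [0,0.2,0],"rot": [0,0,0],"hand": 1},
    {"translation": [0,0.4,0],"rot": [0,0,0],"hand": 1},
    {"translation": [0,0.6,0],"rot": [0,0,0],"hand": 1},
    {"translation": [0,0.8,0],"rot": [0,0,0],"hand": 1},
    {"translation": [0,1.0,0],"rot": [0,0,0],"hand": 1},
    {"translation": [0,1.2,0],"rot": [0,0,0],"hand": 1},
    {"translation": [0,1.4,0],"rot": [0,0,0],"hand": 1},
    {"translation": [0,1.6,0],"rot": [0,0,0],"hand": 1},
    {"translation": [0,1.6,0],"rot": [0,0,0],"hand": 1},
    {"translation": [0,1.6,0],"rot": [0,0,0],"hand": 1},
  ],
)

```text
time: 14.9
eef_pos: [0.512, 0.0406, 0.2602]
tool_rot: [0.602, 0.799, 0.0, 0.0]
wrist_force: [-1.8, -0.4, -4.1]
opening: 0.198
```

Run:
```python
from h import *
save([0,1.6,0],[0,0,0]); st()
for th in range(0,46,4):
    nx=-28+ (th/44)*4; nz=112-58*np.tan(np.radians(th))+ (2 if th>30 else 0)
    print(th,round(nx,1),round(nz,1),*rel(*tcp(nx,58.8,nz,th)))
```

```text
t 14.9 p [0.512  0.0406 0.2602] err mm [ 0.6 -0.   0.2] rot err [-0.02  0.   -0.  ] F [-1.75 -0.4  -4.14] M [-0.18  0.69  0.12] open 0.198 q [ 0.06  0.32  1.91  0.    0.91 -0.22]
0 -28.0 112.0 [ 0.03 -0.    0.4 ] [0. 0. 0.]
4 -27.6 107.9 [ 0.03  1.07 -0.14] [4. 0. 0.]
8 -27.3 103.8 [ 0.03  2.21 -0.61] [8. 0. 0.]
12 -26.9 99.7 [ 0.03  3.41 -0.98] [12.  0.  0.]
16 -26.5 95.4 [ 0.03  4.66 -1.27] [16.  0.  0.]
20 -26.2 90.9 [ 0.03  5.95 -1.44] [20.  0.  0.]
24 -25.8 86.2 [ 0.03  7.29 -1.51] [24.  0.  0.]
28 -25.5 81.2 [ 0.03  8.66 -1.45] [28.  0.  0.]
32 -25.1 77.8 [ 0.03 10.06 -1.46] [32.  0.  0.]
36 -24.7 71.9 [ 0.03 11.48 -1.12] [36.  0.  0.]
40 -24.4 65.3 [ 0.03 12.91 -0.63] [40.  0.  0.]
44 -24.0 58.0 [ 0.03 14.36  0.05] [44.  0.  0.]
```

>>> send_rows(
  commands=[
    {"translation": [0.03,0.2,0.2],"rot": [0.8,0,0],"hand": 1},
    {"translation": [0.03,0.55,0.13],"rot": [2,0,0],"hand": 1},
    {"translation": [0.03,1.07,-0.14],"rot": [4,0,0],"hand": 1},
    {"translation": [0.03,1.64,-0.38],"rot": [6,0,0],"hand": 1},
    {"translation": [0.03,2.21,-0.61],"rot": [8,0,0],"hand": 1},
    {"translation": [0.03,2.81,-0.8],"rot": [10,0,0],"hand": 1},
    {"translation": [0.03,3.41,-0.98],"rot": [12,0,0],"hand": 1},
    {"translation": [0.03,4.03,-1.13],"rot": [14,0,0],"hand": 1},
    {"translation": [0.03,4.66,-1.27],"rot": [16,0,0],"hand": 1},
    {"translation": [0.03,5.3,-1.36],"rot": [18,0,0],"hand": 1},
    {"translation": [0.03,5.95,-1.44],"rot": [20,0,0],"hand": 1},
    {"translation": [0.03,5.95,-1.44],"rot": [20,0,0],"hand": 1},
  ],
)

```text
time: 15.9
eef_pos: [0.5707, 0.0578, 0.2745]
tool_rot: [0.593, 0.787, -0.139, -0.104]
wrist_force: [-2.7, -1.0, -1.3]
opening: 0.198
```

Run:
```python
from h import *
save([.03,5.95,-1.44],[20,0,0]); st()
cv2.imwrite('pics/side9.png',camera('side')[:,:,::-1]);cv2.imwrite('pics/top9.png',camera('top')[:,:,::-1])
crop('pics/side9.png',200,130,200,180,4,'pics/s9c.png')
for th in range(20,46,4):
    nx=-28+ (th/44)*4; nz=112-58*np.tan(np.radians(th))+ (2 if th>30 else 0)
    print(th,round(nx,1),round(nz,1),*rel(*tcp(nx,58.8,nz,th)))
```

```text
t 15.9 p [0.5707 0.0578 0.2745] err mm [2.1 0.4 0.1] rot err [-0.01 -0.02 -0.02] F [-2.68 -0.97 -1.35] M [-0.04  0.38  0.13] open 0.198 q [ 0.1   0.51  1.6  -0.06  1.38 -0.15]
20 -26.2 90.9 [-0.  0. -0.] [-0.  0.  0.]
24 -25.8 86.2 [-0.    1.24 -0.52] [4. 0. 0.]
28 -25.5 81.2 [-0.    2.54 -0.94] [8. 0. 0.]
32 -25.1 77.8 [-0.    3.86 -1.42] [12.  0.  0.]
36 -24.7 71.9 [-0.    5.31 -1.59] [16.  0. -0.]
40 -24.4 65.3 [-0.    6.82 -1.62] [20.  0.  0.]
44 -24.0 58.0 [-0.    8.41 -1.48] [24.  0.  0.]
```

View pics/s9c.png

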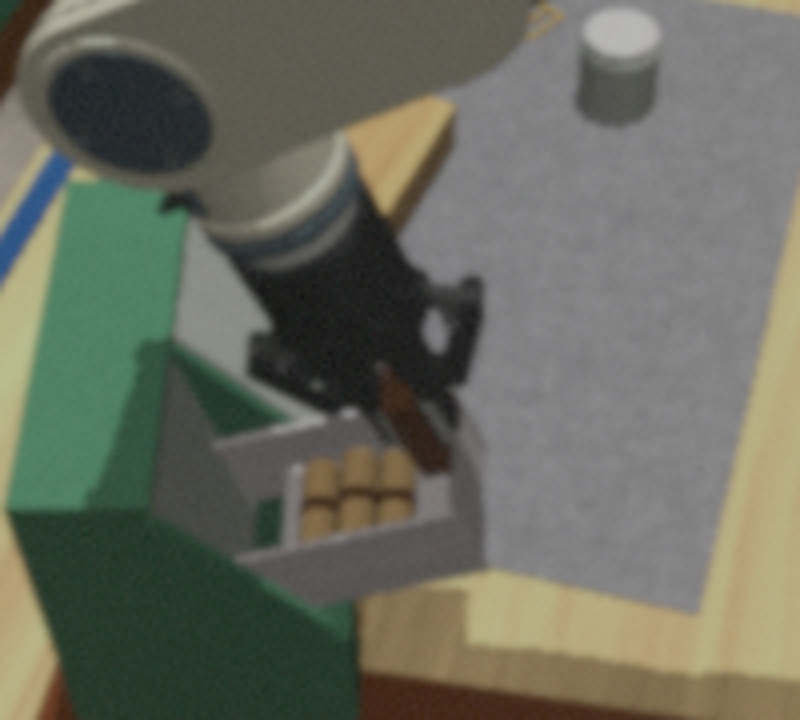

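The toggles have rolled to the floor's end (crop (355,490)), the flap is held open and the cheeks bear on it. The forward finger knuckle (crop (265,350)) will near the hinge at steeper tilts, so I measure it before going on.

Run:
```python
from h import *
# knuckle outline in tray frame, from level picture side8 (nose nominal -44.5,58.5,116), on plane tray y=+0.010 / -0.010
A=trayR(HY,0); N=hop(np.array([-44,58.5,116])/1000)
for yy in(.012,-.012):
  c,d=ray('side',np.array([[405,330],[404,362],[430,400],[480,418],[655,330],[650,370],[528,385]])/4+[200,130])
  n=A.apply([0,1,0]); k=((N+A.apply([0,yy,0])-c)@n)/(d@n); P=A.inv().apply(c+d*k[:,None]-N)*1000+[75,0,0]
  print(P.round(0))
```

```text
[[  -5.   12.  190.]
 [  -4.   12.  166.]
 [ -17.   12.  136.]
 [ -42.   12.  121.]
 [-129.   12.  189.]
 [-129.   12.  159.]
 [ -67.   12.  147.]]
[[  -4.  -12.  163.]
 [  -3.  -12.  138.]
 [ -16.  -12.  107.]
 [ -43.  -12.   92.]
 [-133.  -12.  162.]
 [-132.  -12.  131.]
 [ -68.  -12.  119.]]
```

The knuckle's outer edge is at tray (-4, 160). At 36° with nose x = -28 it passes about (1, 248), clear of the roof edge (15, 226). I tip to 36° for now.

Run:
```python
from h import *
for th in (24,28,32,36):
    nz=113-58*np.tan(np.radians(th))+ (1 if th>30 else 0)
    print(th,round(nz,1),*rel(*tcp(-28,58.8,nz,th)))
```

```text
24 87.2 [-0.    1.   -0.54] [4. 0. 0.]
28 82.2 [-0.    2.27 -0.94] [8. 0. 0.]
32 77.8 [-0.    3.58 -1.32] [12.  0.  0.]
36 71.9 [-0.    5.   -1.48] [16.  0. -0.]
```

>>> send_rows(
  commands=[
    {"translation": [0,0.5,-0.27],"rot": [2,0,0],"hand": 1},
    {"translation": [0,1.0,-0.54],"rot": [4,0,0],"hand": 1},
    {"translation": [0,1.63,-0.75],"rot": [6,0,0],"hand": 1},
    {"translation": [0,2.27,-0.94],"rot": [8,0,0],"hand": 1},
    {"translation": [0,2.9,-1.13],"rot": [10,0,0],"hand": 1},
    {"translation": [0,3.58,-1.32],"rot": [12,0,0],"hand": 1},
    {"translation": [0,4.3,-1.4],"rot": [14,0,0],"hand": 1},
    {"translation": [0,5,-1.48],"rot": [16,0,0],"hand": 1},
    {"translation": [0,5,-1.48],"rot": [16,0,0],"hand": 1},
    {"translation": [0,5,-1.48],"rot": [16,0,0],"hand": 1},
    {"translation": [0,5,-1.48],"rot": [16,0,0],"hand": 1},
    {"translation": [0,5,-1.48],"rot": [16,0,0],"hand": 1},
  ],
)

```text
time: 17.0
eef_pos: [0.6181, 0.0714, 0.2712]
tool_rot: [0.572, 0.76, -0.247, -0.186]
wrist_force: [-3.9, -1.1, -4.7]
opening: 0.195
```

Run:
```python
from h import *
save([0,5,-1.48],[16,0,0]); st()
cv2.imwrite('pics/side10.png',camera('side')[:,:,::-1]);cv2.imwrite('pics/top10.png',camera('top')[:,:,::-1])
crop('pics/side10.png',200,130,200,180,4,'pics/s10c.png')
```

```text
t 17.0 p [0.6181 0.0714 0.2712] err mm [-0.5 -0.3 -0. ] rot err [ 0.01  0.01 -0.  ] F [-3.9  -1.15 -4.75] M [-0.13  0.26  0.13] open 0.195 q [ 0.13  0.69  1.35 -0.09  1.72 -0.14]
```

View pics/s10c.png

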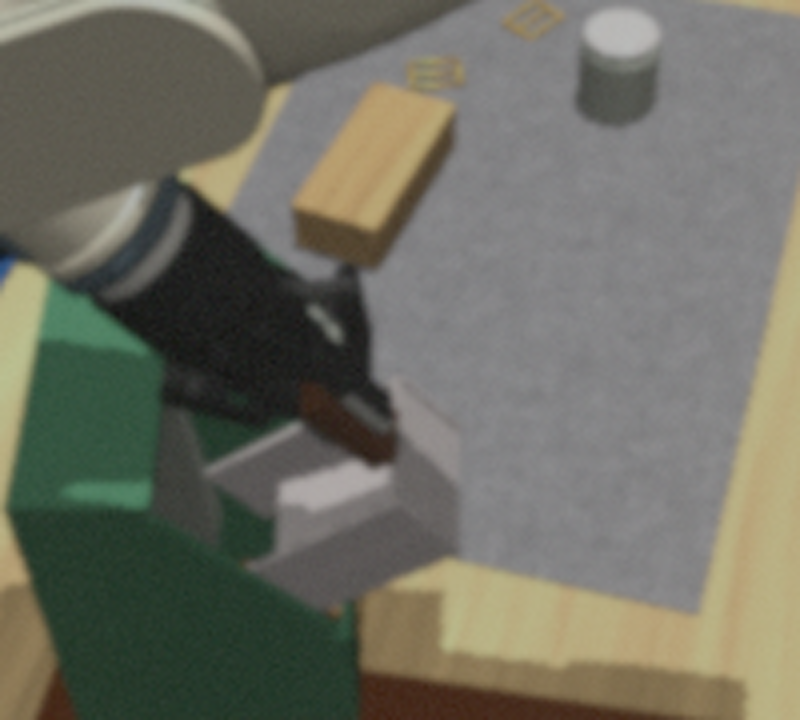

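View pics/top10.png

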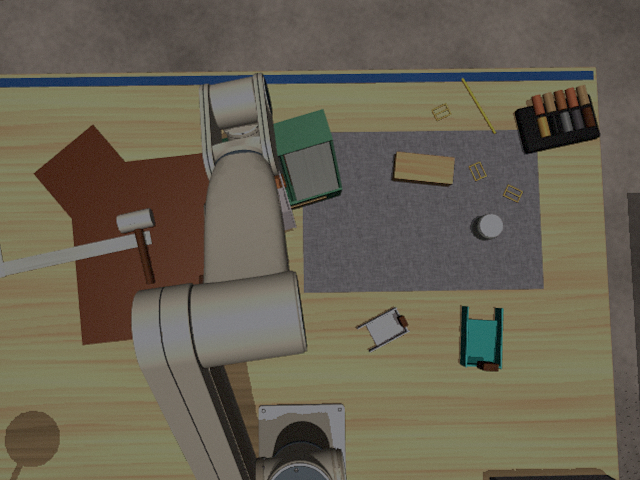

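The tray floor is empty. There are brownish bits at crop (335,605) and (250,565), so I zoom in.

Run:
```python
from h import *
crop('pics/side10.png',235,225,75,65,10,'pics/s10d.png')
crop('pics/top10.png',255,150,70,70,8,'pics/t10d.png')
```

```text
(no output)
```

View pics/s10d.png

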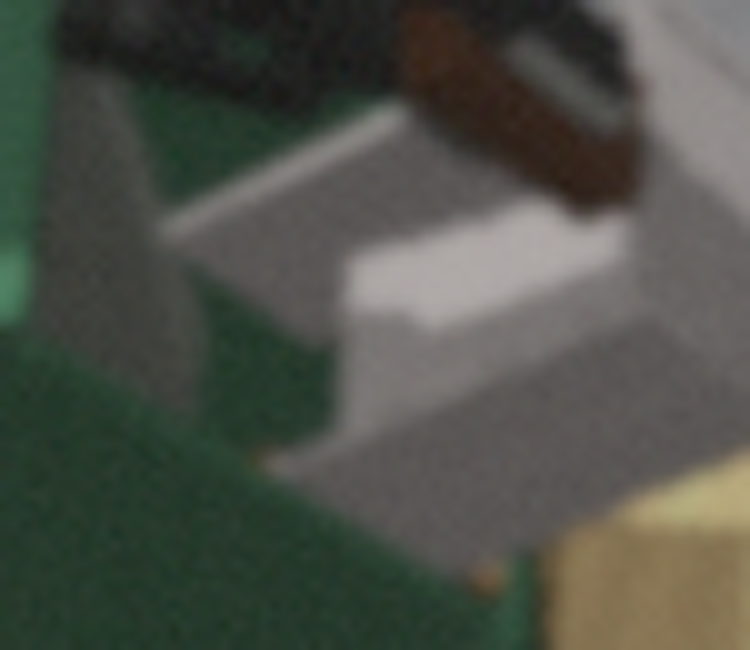

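View pics/t10d.png

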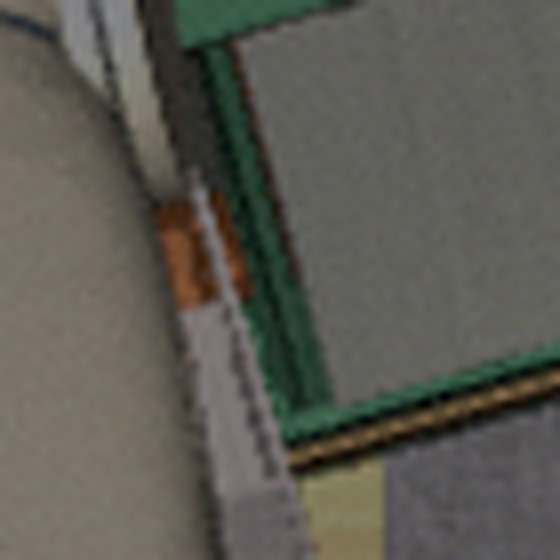

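Run:
```python
from h import *
W=R.from_euler('z',HY,degrees=True)
for n,u in(('side',[235+48.8,225+57.5]),('side',[235+26.2,225+45.8]),('top',[255+190/8,150+255/8]),('top',[255+236/8,150+255/8])):
    print(n,[(W.inv().apply(plane(n,[u],z)[0]-HC)*1000).round(0)[:2] for z in(.02,.06,.09,.1,.11,.13)])
```

```text
side [array([-72.,  48.]), array([-75.,  74.]), array([-78.,  94.]), array([-79., 100.]), array([-79., 107.]), array([-81., 120.])]
side [array([-12.,  12.]), array([-18.,  40.]), array([-23.,  60.]), array([-24.,  67.]), array([-26.,  74.]), array([-29.,  88.])]
top [array([-9., 24.]), array([-16.,  24.]), array([-22.,  24.]), array([-24.,  24.]), array([-26.,  25.]), array([-29.,  25.])]
top [array([-13.,  10.]), array([-20.,  10.]), array([-26.,  11.]), array([-28.,  11.]), array([-30.,  11.]), array([-33.,  11.])]
```

A toggle is visible inside below the right cheek (top crop (200,255), hopper x about -15) and another near the front wall (side crop (488,575)), both inside the compartment. For assurance I tip a little further, to 40° with nose x = -34, and wait.

Run:
```python
from h import *
print(rel(*tcp(-34,58.8,68,40)))
```

```text
(array([-0.  ,  0.78, -0.29]), array([4., 0., 0.]))
```

>>> send_rows(
  commands=[
    {"translation": [0,0.2,-0.07],"rot": [1,0,0],"hand": 1},
    {"translation": [0,0.4,-0.15],"rot": [2,0,0],"hand": 1},
    {"translation": [0,0.6,-0.22],"rot": [3,0,0],"hand": 1},
    {"translation": [0,0.78,-0.29],"rot": [4,0,0],"hand": 1},
    {"translation": [0,0.78,-0.29],"rot": [4,0,0],"hand": 1},
    {"translation": [0,0.78,-0.29],"rot": [4,0,0],"hand": 1},
    {"translation": [0,0.78,-0.29],"rot": [4,0,0],"hand": 1},
    {"translation": [0,0.78,-0.29],"rot": [4,0,0],"hand": 1},
    {"translation": [0,0.78,-0.29],"rot": [4,0,0],"hand": 1},
    {"translation": [0,0.78,-0.29],"rot": [4,0,0],"hand": 1},
  ],
)

```text
time: 17.93
eef_pos: [0.6265, 0.0738, 0.2689]
tool_rot: [0.565, 0.75, -0.273, -0.206]
wrist_force: [-3.9, -0.6, -4.4]
opening: 0.202
```

Run:
```python
from h import *
save([0,.78,-.29],[4,0,0]); st()
cv2.imwrite('pics/side11.png',camera('side')[:,:,::-1]);cv2.imwrite('pics/top11.png',camera('top')[:,:,::-1])
crop('pics/side11.png',225,205,100,80,8,'pics/s11c.png')
crop('pics/top11.png',255,150,70,70,8,'pics/t11d.png')
```

```text
t 17.93 p [0.6265 0.0738 0.2689] err mm [ 0.2 -0.2 -0. ] rot err [ 0.02  0.   -0.  ] F [-3.85 -0.63 -4.43] M [-0.02  0.17  0.16] open 0.202 q [ 0.13  0.73  1.3  -0.1   1.8  -0.13]
```

View pics/s11c.png

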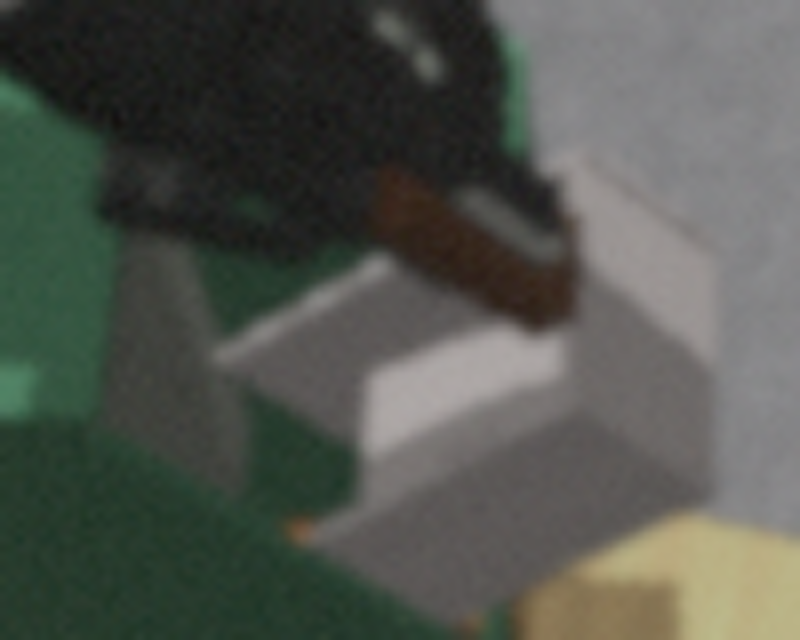

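View pics/t11d.png

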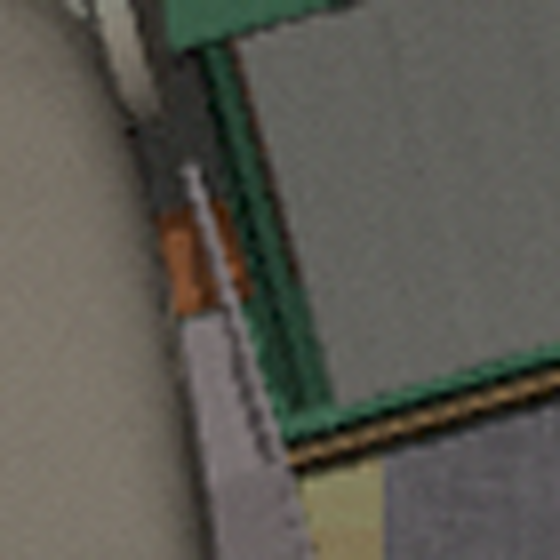

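The tray is empty and nothing lies on the bench; the brown seen inside may be a toggle or the floor board. The flap has stayed held well past 0.1 s. Now I level the tray along the reverse path.

Run:
```python
from h import *
for th in (36,32,28,24,20,16,12,8,4,0):
    nz=114-55*np.tan(np.radians(th))
    print(th,round(nz,1),*rel(*tcp(-34,58.8,nz,th)))
print(rel(*tcp(-140,58.8,120,0)),rel(*tcp(-140,58.8,120,0))[0]-rel(*tcp(-34,58.8,114,0))[0])
```

```text
36 74.0 [-0.   -1.36  0.56] [-4.  0. -0.]
32 79.6 [-0.   -2.62  1.22] [-8.  0.  0.]
28 84.8 [-0.   -3.77  1.97] [-12.   0.  -0.]
24 89.5 [-0.   -4.81  2.8 ] [-16.   0.  -0.]
20 94.0 [-0.   -5.75  3.71] [-20.   0.   0.]
16 98.2 [-0.   -6.58  4.67] [-24.   0.   0.]
12 102.3 [-0.   -7.32  5.68] [-28.   0.   0.]
8 106.3 [-0.   -7.95  6.73] [-32.   0.   0.]
4 110.2 [-0.   -8.48  7.81] [-36.   0.   0.]
0 114.0 [-0.   -8.92  8.91] [-40.   0.   0.]
(array([ -0.  , -17.42,  15.27]), array([-40.,   0.,   0.])) [ 0.   -8.5   6.36]
```

>>> send_rows(
  commands=[
    {"translation": [0,-0.68,0.28],"rot": [-2,0,0],"hand": 1},
    {"translation": [0,-1.36,0.56],"rot": [-4,0,0],"hand": 1},
    {"translation": [0,-2.62,1.22],"rot": [-8,0,0],"hand": 1},
    {"translation": [0,-3.77,1.97],"rot": [-12,0,0],"hand": 1},
    {"translation": [0,-4.81,2.8],"rot": [-16,0,0],"hand": 1},
    {"translation": [0,-5.75,3.71],"rot": [-20,0,0],"hand": 1},
    {"translation": [0,-6.58,4.67],"rot": [-24,0,0],"hand": 1},
    {"translation": [0,-7.32,5.68],"rot": [-28,0,0],"hand": 1},
    {"translation": [0,-7.95,6.73],"rot": [-32,0,0],"hand": 1},
    {"translation": [0,-8.48,7.81],"rot": [-36,0,0],"hand": 1},
    {"translation": [0,-8.92,8.91],"rot": [-40,0,0],"hand": 1},
    {"translation": [0,-8.92,8.91],"rot": [-40,0,0],"hand": 1},
  ],
)

```text
time: 19.03
eef_pos: [0.502, 0.0385, 0.2575]
tool_rot: [0.602, 0.798, -0.0, -0.001]
wrist_force: [-5.0, -1.4, -4.1]
opening: 0.202
```

Run:
```python
from h import *
save([0,-8.92,8.91],[-40,0,0]); st()
cv2.imwrite('pics/side12.png',camera('side')[:,:,::-1])
crop('pics/side12.png',200,130,200,180,4,'pics/s12c.png')
print(rel(*tcp(-140,58.8,120,0)))
```

```text
t 19.03 p [0.502  0.0385 0.2575] err mm [-3.6 -0.8 -0.6] rot err [0.07 0.04 0.03] F [-5.   -1.4  -4.07] M [-0.37  0.85  0.05] open 0.202 q [ 0.05  0.31  1.93  0.    0.9  -0.23]
(array([ -0. , -10.6,  -0.6]), array([-0.,  0.,  0.]))
```

View pics/s12c.png

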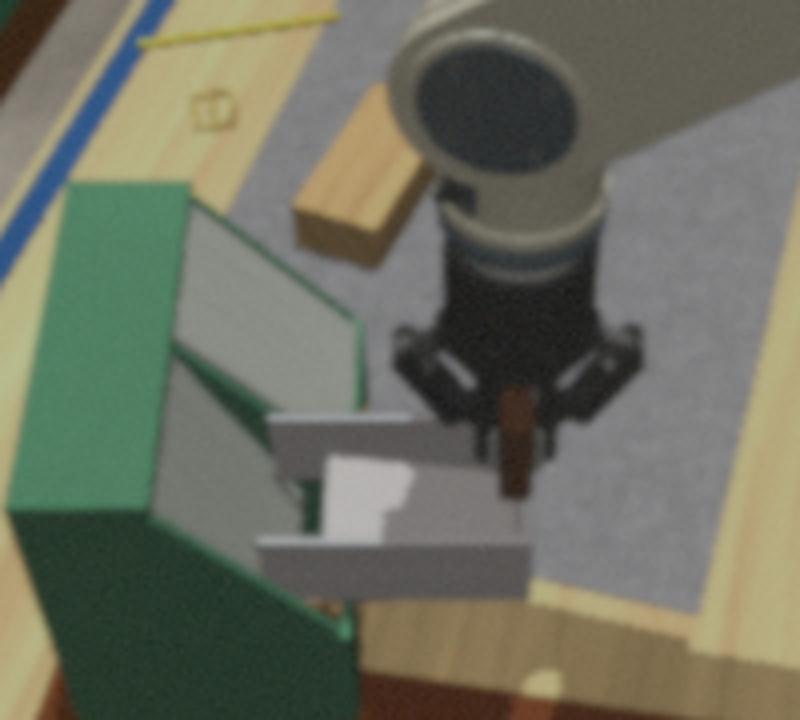

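The tray is level and clearly empty, with the flap still resting on it. I draw it out and return it to its original spot, which is known to be flat and clear.

>>> send_rows(
  commands=[
    {"translation": [0,-0.5,0],"rot": [0,0,0],"hand": 1},
    {"translation": [0,-1.2,0],"rot": [0,0,0],"hand": 1},
    {"translation": [0,-2,0],"rot": [0,0,0],"hand": 1},
    {"translation": [0,-2.8,0],"rot": [0,0,0],"hand": 1},
    {"translation": [0,-3.6,0],"rot": [0,0,0],"hand": 1},
    {"translation": [0,-4.4,-0.1],"rot": [0,0,0],"hand": 1},
    {"translation": [0,-5.4,-0.2],"rot": [0,0,0],"hand": 1},
    {"translation": [0,-6.6,-0.4],"rot": [0,0,0],"hand": 1},
    {"translation": [0,-7.8,-0.6],"rot": [0,0,0],"hand": 1},
    {"translation": [0,-8.8,-0.6],"rot": [0,0,0],"hand": 1},
    {"translation": [0,-9.5,-0.6],"rot": [0,0,0],"hand": 1},
    {"translation": [0,-9.5,-0.6],"rot": [0,0,0],"hand": 1},
  ],
)

```text
time: 20.08
eef_pos: [0.4128, 0.0127, 0.2641]
tool_rot: [0.602, 0.799, -0.0, -0.0]
wrist_force: [-0.2, -0.0, -2.6]
opening: 0.2
```

Run:
```python
from h import *
save([0,-9.5,-.6],[0,0,0]); st()
print(rel(np.array([.4815,-.2748,.262]),trayR(-10.5,0)*TOOL))
```

```text
t 20.08 p [0.4128 0.0127 0.2641] err mm [-1.4 -0.5  0. ] rot err [0.06 0.02 0.02] F [-0.23 -0.01 -2.61] M [-0.05  0.11 -0.03] open 0.2 q [ 0.    0.17  2.11 -0.    0.86 -0.28]
(array([-29.53,  -1.47,   0.2 ]), array([-0. ,  0. , 26.5]))
```

>>> send_rows(
  commands=[
    {"translation": [-1,-0.2,0],"rot": [0,0,0.5],"hand": 1},
    {"translation": [-3,-0.8,0],"rot": [0,0,2],"hand": 1},
    {"translation": [-6,-1.5,0],"rot": [0,0,4.5],"hand": 1},
    {"translation": [-9,-2,0],"rot": [0,0,7.5],"hand": 1},
    {"translation": [-12,-2.2,0.1],"rot": [0,0,10.5],"hand": 1},
    {"translation": [-15,-2.2,0.1],"rot": [0,0,13.5],"hand": 1},
    {"translation": [-18,-2.2,0.1],"rot": [0,0,16.5],"hand": 1},
    {"translation": [-21,-2,0.2],"rot": [0,0,19.5],"hand": 1},
    {"translation": [-24,-1.8,0.2],"rot": [0,0,22.5],"hand": 1},
    {"translation": [-27,-1.6,0.2],"rot": [0,0,25],"hand": 1},
    {"translation": [-29,-1.5,0.2],"rot": [0,0,26.3],"hand": 1},
    {"translation": [-29.53,-1.47,0.2],"rot": [0,0,26.5],"hand": 1},
  ],
)

```text
time: 21.08
eef_pos: [0.4834, -0.2789, 0.2622]
tool_rot: [0.77, 0.638, 0.0, 0.002]
wrist_force: [0.5, -0.3, -2.9]
opening: 0.2
```

>>> send_rows(
  commands=[
    {"translation": [0,0,0.3],"rot": [0,0,0],"hand": 1},
    {"translation": [0,0,1],"rot": [0,0,0],"hand": 1},
    {"translation": [0,0,2.3],"rot": [0,0,0],"hand": 1},
    {"translation": [0,0,3.8],"rot": [0,0,0],"hand": 1},
    {"translation": [0,0,5.3],"rot": [0,0,0],"hand": 1},
    {"translation": [0,0,6.8],"rot": [0,0,0],"hand": 1},
    {"translation": [0,0,8.2],"rot": [0,0,0],"hand": 1},
    {"translation": [0,0,9.4],"rot": [0,0,0],"hand": 1},
    {"translation": [0,0,10.2],"rot": [0,0,0],"hand": 1},
    {"translation": [0,0,10.8],"rot": [0,0,0],"hand": 1},
    {"translation": [0,0,10.8],"rot": [0,0,0],"hand": 1},
    {"translation": [0,0,10.8],"rot": [0,0,0],"hand": 1},
  ],
)

```text
time: 22.08
eef_pos: [0.4819, -0.2747, 0.1542]
tool_rot: [0.769, 0.64, -0.0, -0.0]
wrist_force: [0.1, -0.6, -3.8]
opening: 0.2
```

Run:
```python
from h import *
save([-29.53,-1.47,.2],[0,0,26.5]);save([0,0,10.8],[0,0,0]); st()
cv2.imwrite('pics/side13.png',camera('side')[:,:,::-1]);cv2.imwrite('pics/top13.png',camera('top')[:,:,::-1])
crop('pics/side13.png',190,90,220,190,3,'pics/s13c.png')
```

```text
t 22.08 p [ 0.4819 -0.2747  0.1542] err mm [0.4 0.  0.1] rot err [ 0.01  0.01 -0.02] F [ 0.09 -0.6  -3.81] M [-0.02  0.11  0.01] open 0.2 q [-0.54  0.54  1.87  0.    0.73 -0.36]
```

View pics/s13c.png

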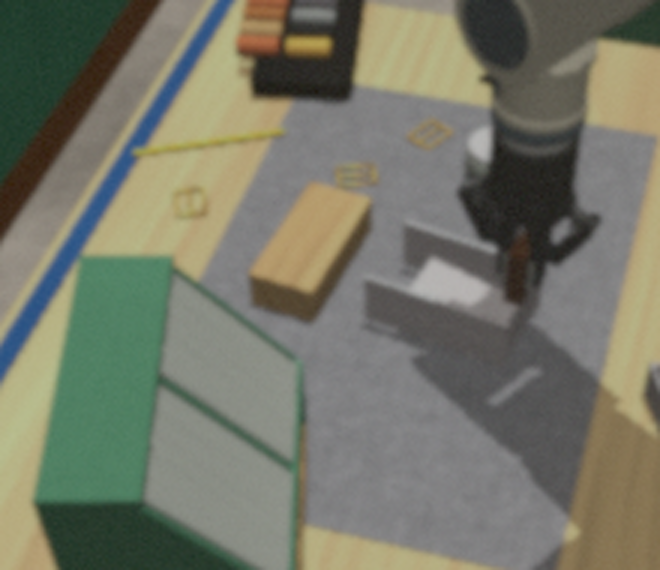

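Both flaps are shut and the tray is empty, hanging 10 mm above its old place. Lowering slowly.

>>> send_rows(
  commands=[
    {"translation": [0,0,0.2],"rot": [0,0,0],"hand": 1},
    {"translation": [0,0,0.4],"rot": [0,0,0],"hand": 1},
    {"translation": [0,0,0.6],"rot": [0,0,0],"hand": 1},
    {"translation": [0,0,0.75],"rot": [0,0,0],"hand": 1},
    {"translation": [0,0,0.9],"rot": [0,0,0],"hand": 1},
    {"translation": [0,0,1.0],"rot": [0,0,0],"hand": 1},
    {"translation": [0,0,1.0],"rot": [0,0,0],"hand": 1},
  ],
)

```text
time: 22.77
eef_pos: [0.4818, -0.2749, 0.1446]
tool_rot: [0.769, 0.639, -0.0, -0.0]
wrist_force: [-2.2, 1.9, 4.1]
opening: 0.201
```

The force went from -3.8 to +4.1 N at the grasp height, so the tray is seated. Releasing.

>>> send_rows(
  commands=[
    {"translation": [0,0,0],"rot": [0,0,0],"hand": 0.78},
    {"translation": [0,0,0],"rot": [0,0,0],"hand": 0.7},
    {"translation": [0,0,0],"rot": [0,0,0],"hand": 0.6},
    {"translation": [0,0,0],"rot": [0,0,0],"hand": 0.45},
    {"translation": [0,0,0],"rot": [0,0,0],"hand": 0.3},
    {"translation": [0,0,0],"rot": [0,0,0],"hand": 0.3},
    {"translation": [0,0,0],"rot": [0,0,0],"hand": 0.3},
  ],
)

```text
time: 23.35
eef_pos: [0.4819, -0.2749, 0.1442]
tool_rot: [0.769, 0.639, 0.0, 0.0]
wrist_force: [-0.4, 0.4, 0.5]
opening: 0.701
```

>>> send_rows(
  commands=[
    {"translation": [0,0,-0.5],"rot": [0,0,0],"hand": 0.3},
    {"translation": [0,0,-1.5],"rot": [0,0,0],"hand": 0.3},
    {"translation": [0,0,-3],"rot": [0,0,0],"hand": 0.3},
    {"translation": [0,0,-5],"rot": [0,0,0],"hand": 0.3},
    {"translation": [0,0,-7],"rot": [0,0,0],"hand": 0.3},
    {"translation": [0,0,-9],"rot": [0,0,0],"hand": 0.3},
    {"translation": [0,0,-11],"rot": [0,0,0],"hand": 0.3},
    {"translation": [0,0,-13],"rot": [0,0,0],"hand": 0.3},
    {"translation": [0,0,-15],"rot": [0,0,0],"hand": 0.3},
    {"translation": [0,0,-16],"rot": [0,0,0],"hand": 0.3},
    {"translation": [0,0,-16],"rot": [0,0,0],"hand": 0.3},
    {"translation": [0,0,-16],"rot": [0,0,0],"hand": 0.3},
  ],
)

```text
time: 24.35
eef_pos: [0.4819, -0.2749, 0.3046]
tool_rot: [0.769, 0.639, 0.0, 0.001]
wrist_force: [-0.4, -0.5, -0.1]
opening: 0.697
```

Run:
```python
from h import *
save([0,0,1],[0,0,0]);save([0,0,-16],[0,0,0]); st()
cv2.imwrite('pics/side14.png',camera('side')[:,:,::-1]);cv2.imwrite('pics/top14.png',camera('top')[:,:,::-1])
crop('pics/side14.png',190,70,220,200,3,'pics/s14c.png')
d=cv2.absdiff(cv2.imread('pics/top14.png'),cv2.imread('pics/top0.png')).max(2)
for n,(x,y,w,h) in dict(hopper=(215,105,130,115),mallet=(112,200,50,90),block=(390,148,68,42),tin=(472,210,35,35)).items(): 
    print(n,'changed px',int((d[y:y+h,x:x+w]>40).sum()))
```

```text
t 24.35 p [ 0.4819 -0.2749  0.3046] err mm [ 0.4 -0.1  0.6] rot err [-0.06 -0.02 -0.  ] F [-0.43 -0.46 -0.06] M [-0.03 -0.02 -0.06] open 0.697 q [-0.54  0.32  1.79  0.    1.03 -0.36]
hopper changed px 0
mallet changed px 0
block changed px 0
tin changed px 367
```

View pics/s14c.png

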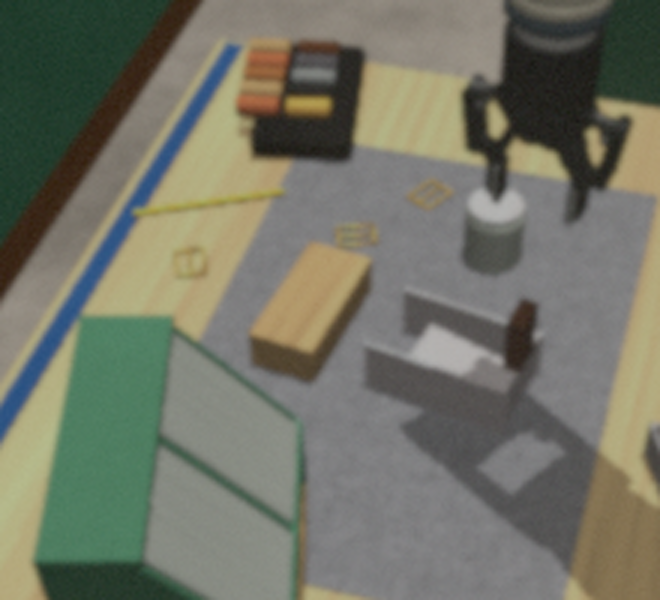

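View pics/top14.png

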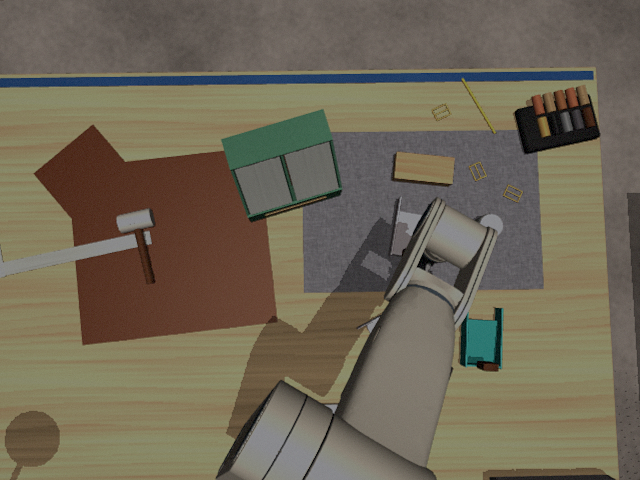

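The tray stands upright and empty, both flaps look unchanged from the start, and the arm is clear. The tin's changed pixels come from the arm covering it in the top view; the side view shows it in place.

Run:
```python
from plant import *
print(finish_job())
```

```text
the job is handed in; nothing more can be done
None
```

I tipped the three toggles into the left compartment, stood the empty tray back in its original place and handed the job in at about 24 s. No verdict was reported.

**What I did:** I picked up the larger aluminium tray by its grip with all three toggles in it and tried the right flap first. It stopped dead after about 9 mm, at about 11 N, so I backed off. The left flap gave freely at about 2 N, and I tipped the tray there in stages up to 40° with the flap held open. I then levelled the tray, drew it out, set it down and released it.

**Last checks:**
- **Tray and flaps:** the pictures show the tray upright and empty. The hopper, with both flaps, looks the same from above as at the start.
- **Toggles:** no toggle lies on the bench, but I did not see all three inside. The brown seen through the open flap may have been a toggle or the floor board, so that they are inside follows from the tray being empty.
- **Bystanders:** the mallet and wood block show no change. The check on the tin failed because the arm covered it in the top view; in the side view it stands where it was.

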